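Hang and pin the swing gate of a tipped marble bin

TASK

Refit the swing gate to the tipped marble bin: set the gate's eye down on the bin's hinge knuckle with its arm pointing up the slope and let go, then push the hinge pin through both knuckles until its collar is fully home on the eye. Finally swing the pinned gate down across the mouth until it rests against the stop, and leave the ramekin of marbles, the weight and the loupe where they are.

Things in the scene. Friction and masses are not known exactly. Their poses are not given: they have to be found in the camera images.
- chute: Fixed wooden bin, inside 157 x 222 mm, tipped so its floor slopes 30 degrees down to the mouth on the robot's side. Origin: on the hinge axis at the top face of the fixed iron knuckle, in the mouth's left corner seen from the robot. x up the slope, y left across the bin, z square off the floor = hinge axis, leaning 30 degrees from vertical to the mouth. Floor at z = -14 mm.
- knuckle (a point): Same point and axes as the chute. The fixed knuckle is a dark iron ring 32 mm across with a 12 mm hole right through it and the floor (26 mm deep, open below). Three low plates round its down-slope side (top at z = +8 mm, 1.5 mm play) cradle the gate's eye in line.
- open_rest (a point): Top centre of the wooden rest inside the bin's left wall: x 85 to 110, y +11 to +32 mm, top at z = +6 mm (chute axes); it stops the open gate with its arm up the slope. Walls: left y +32 to +42, right y -125 to -135 mm, tops at z = +10 mm. A fixed, unused iron lever stands outside the right wall at x 140 to 220, up to z = 54 mm.
- stop (a point): Top centre of the wooden stop inside the bin's right wall at the mouth: x -22 to -10.5, y -92 to -122 mm, top at z = +6 mm (chute axes). The shut gate's arm points along chute -y and its down-slope side lies against this stop.
- gate_grip (a point): Loose steel gate, 180 g, standing on its arm's underside; this point: middle of its upright handle tab, 43 mm above the underside, 62 mm along x from the eye's axis. x along the arm from eye to free end, z up. Tab 40 long (x), 10 thick (y), from 26 to 60 mm above the underside. Arm 18 wide, 26 high, 22 to 112 mm from the axis. Seated, the arm lies on the bin floor and stays when let go.
- gate_eye (a point): Centre of the underside of the gate's eye (its knuckle), on the hinge axis, 14 mm above the arm's underside; axes as gate_grip. The eye is a ring 32 mm across, 16 mm high from this point up, with a 12 mm through hole. Seated, this point coincides with the chute origin.
- gate_tip (a point): Point near the free end of the gate arm, 110 mm from the eye's axis along x, 13 mm above the arm's underside. Gate shut: 110 mm from the chute origin along chute -y.
- pin_head (a point): Loose brass hinge pin, 60 g, upright in the pin block; this point: middle of its flat-sided head, 17 mm above the collar's underside. Head 24 (x) by 12 mm (y), from 4 to 30 mm above that underside. Collar: 20 mm across, 4 mm thick. Shaft below: 10 mm, 44 mm long, the last 8 mm tapering to 4 mm. z from tip to head.
- pin_shoulder (a point): Centre of the underside of the pin's collar; on the block's top at the start, on top of the gate's eye (16 mm above the chute origin along chute z) when home.
- pin_tip (a point): The pin's tip, 44 mm below the collar's underside.
- pinblock: Fixed pale wooden block 60 x 60 x 50 mm high with a 13 mm hole through its middle; origin at the centre of its underside.
- ramekin: Blue ceramic ramekin, 84 mm across, 45 mm high, origin at the centre of its underside; holds four white agate marbles 18 mm across. Leave alone.
- weight: Hexagonal brass weight, about 45 mm across and 42 mm high, origin at the centre of its underside. Leave alone.
- loupe: Silver loupe lying on the shelf, ring 36 mm across, 24 mm high with a stub of 50 mm reach along x; origin under the ring's centre. Leave alone.

How it is judged:
On the way, in this order (a step that is already met when the one before it is completed fails the run):
1. the gate's eye sits on the knuckle with the arm up the slope, let go (x of gate_eye in the frame of chute between -0.005 and 0.005 m and y of gate_eye in the frame of chute between -0.005 and 0.005 m and z of gate_eye in the frame of chute between -0.003 and 0.004 m and angle between the z axis of gate_grip and the z axis of chute, either way round below 0.12 rad and x of gate_tip in the frame of chute above 0.095 m and y of gate_tip in the frame of chute between -0.045 and 0.03 m and contact force between the fingers and gate below 0.1 N), for 0.2 s.
2. the pin is through both knuckles, collar down on the eye, with the gate still pointing up the slope (x of gate_eye in the frame of chute between -0.005 and 0.005 m and y of gate_eye in the frame of chute between -0.005 and 0.005 m and z of gate_eye in the frame of chute between -0.003 and 0.004 m and angle between the z axis of gate_grip and the z axis of chute, either way round below 0.12 rad and x of pin_shoulder in the frame of chute between -0.005 and 0.005 m and y of pin_shoulder in the frame of chute between -0.005 and 0.005 m and z of pin_shoulder in the frame of chute between 0.012 and 0.0205 m and angle between the z axis of pin_head and the z axis of chute, either way round below 0.17 rad and z of pin_tip in the frame of chute below -0.02 m and x of gate_tip in the frame of chute above 0.095 m and y of gate_tip in the frame of chute between -0.045 and 0.03 m), for 0.2 s.
3. the pinned gate is swung shut against the stop (x of gate_eye in the frame of chute between -0.005 and 0.005 m and y of gate_eye in the frame of chute between -0.005 and 0.005 m and z of gate_eye in the frame of chute between -0.003 and 0.004 m and angle between the z axis of gate_grip and the z axis of chute, either way round below 0.12 rad and x of pin_shoulder in the frame of chute between -0.005 and 0.005 m and y of pin_shoulder in the frame of chute between -0.005 and 0.005 m and z of pin_shoulder in the frame of chute between 0.012 and 0.0205 m and angle between the z axis of pin_head and the z axis of chute, either way round below 0.17 rad and z of pin_tip in the frame of chute below -0.02 m and x of gate_tip in the frame of chute between -0.012 and 0.01 m and y of gate_tip in the frame of chute below -0.095 m), for 0.2 s.
At the end, for the whole second after the job is handed in: Eye seated on the knuckle (within 5 mm, gap under 4 mm), pin within 5 mm and 9 degrees of the hinge axis with its collar at most 4.5 mm above the eye, gate tip across the mouth at the stop (less than 10 mm up the slope of square across); all let go and at rest (all of step 3 and contact force between the fingers and gate below 0.1 N and contact force between the fingers and pin below 0.1 N and linear speed of each of gate, pin below 0.02 m/s); the robot touches nothing.
It fails at once if the ramekin, weight or loupe is shifted by more than 20 mm (distance of any of ramekin, weight, loupe from where it was at the start of the episode above 0.02 m).
It fails at once if the ramekin is tipped (angle between ramekin's own z axis and vertical above 0.35 rad).
It also fails if it takes over 67 s, if anything falls off the work surface, if the arm or the gripper's body presses on something with over 40 N, if the wrist force passes 120 N, or if a joint passes its speed limit or range.

ROBOT

A 6-joint arm with a two-finger parallel gripper is mounted at the origin on the work surface. World frame = base frame: x ahead of the robot, y to its left, z up, the work surface at z = 0. Lengths are in m, angles in rad, forces in N, time in s.
With the tool pointing down it reaches from about 0.15 to 0.775 m from the base axis. Payload 6.1 kg.
Tool frame: the origin (TCP) lies on the front face of the gripper's body, between the roots of the fingers; the fingertips stand 73 mm ahead of it and the grasp point (between the pads) lies r.grip_point_offset ahead of it (r.grip_point_offset is the distance from the TCP to the grasp point, in m); z points along the fingers, y is the line along which they close (so a half turn about z gives the same grasp; the last joint's range is limited). The gripper opens to 85 mm and grips with 20 to 120 N. Pads are 22 mm wide; open, the fingers measure 114 mm over their backs; the gripper's body (76 mm by 85 mm) begins 54 mm behind the grasp point. The pads swing forward as they close: fully open they stand 13 mm farther back than shut.
Start: joints at [1.325, 0.126, -0.04, 1.405, 0, 1.571], TCP at [0.128, 0.509, 0.304] pointing down, gripper open.
Joint ranges: [-2.72, 2.72], [-0.95, 1.95], [-1.27, 1.35], [-1.78, 2.02], [-1.46, 1.47], [-3.14, 3.14]. Speed limits (rad/s): [2.39, 2.39, 3.01, 3.14, 3.14, 3.14].

INTERFACE

Orientations are given as a unit quaternion [w, x, y, z].
In Python, from workcell import r, capture gives the robot as it stands. The module is installed in compiled form; this text tells all that it offers.
- The arm moves only by the tool drive_tool, never from a script. Its arguments are lists of equal length, an entry for each row: "xyz": the shift along the tool's x, y, z in units of 300 mm (1.0 is 300 mm), a list of three; "turn": the turn about the tool's z in units of 180 degrees (1.0 is 180 degrees); "claw": the opening, from 0 (shut) to 1 (fully open). A call has 1 to 12 rows; each row is the pose to reach, as a shift and turn from the pose commanded when the call began, along the tool's axes at that moment, turning the shorter way round; what a row does not reach only later rows make up. A row lasts 1/10 s, in which the tool goes at most 50 mm and 8.59 degrees, less where a joint would pass 70% of its speed; a pose out of reach is approached as far as the arm can. A call with a number of a shift or a turn outside -1 to 1 is refused whole. A call with a gripper value outside its range is refused whole. The fingers move at their own pace and stop on an object; "grip_force" is the grip in N (left out, the last holds). Time passes only in rows, so rows that repeat a pose let the fingers close. It gives the time, the measured TCP pose, the force, the opening and the grip force at its end, in the units of the state.
- r.sense(): the state, without advancing time (a new reading comes with each control period).
- capture(name): name is "scene" or "side" or "wrist"; returns a dict with "pixels" (400x640x3 uint8, red, green, blue), "depth" (400x640 float32, m along the optical axis (not along the pixel's ray), 0 where there is no reading), "fx", "fy", "cx", "cy" (pixels), "pose" (4x4, takes a point from camera to world coordinates); the wrist camera has in their place "tool_from_camera" (4x4, takes a point from camera to tool coordinates, whose origin is the TCP and whose axes are the flange's). Camera axes: x right, y up, looking along -z (the intrinsics and any distortion apply to the point x, -y, -z); pixel columns grow to the right and rows downward; lengths in m; the calibration is good to about 2 mm. The wrist camera is an equidistant fisheye: a pixel r from the principal point sees the ray r / f radians off the axis. A picture is of the moment at which its call begins: read the wrist's pose just before it.
- r.hand_in(): hands the job in; it is judged then, once.
The state is a dict: "clock": time; "joint_pos": joint angles; "dq": joint speeds; "joint_torque": joint torques, N m; "ee_pos": TCP position; "orientation": TCP orientation; "contact_force": force on the tool from outside, world axes, zero at the start; "wrist_torque": the same for the moment, N m; "finger_gap": finger opening in m; "gripper_force": force on a finger pad.
Only numpy, scipy, OpenCV 4.12 (cv2) and the standard library are available. Lean on these libraries where they do the work, as an engineer would, in place of code of your own. Each camera call takes 0.05 s, during which the arm holds its last target. There are 200 camera calls.

## Working session

There is one attempt and no reset: what is moved stays moved. The work goes in short steps, Python scripts to look and compute and a tool call to move; the robot and the scene stay as the last step left them, time stands still between calls to the robot, and variables do not carry over. Pictures are saved under pics/ and viewed, at most 10 in all, crops included, and the job is handed in when it is done.

Besides the shell and the picture viewer there is one more tool, called in YAML: its name, and indented under it one key for each argument. drive_tool: Moves the arm, as the interface text tells. Shifts and turns lie within -1 to 1; 1 stands for 300 mm of shift or 180 degrees of turn. Its arguments: {"type":"object","properties":{"xyz":{"type":"array","items":{"type":"array","items":{"type":"number"}}},"turn":{"type":"array","items":{"type":"number"}},"claw":{"type":"array","items":{"type":"number"}},"grip_force":{"type":"number"}},"required":["xyz","turn","claw"]}

```bash
mkdir -p pics; python3 - <<'E'
from workcell import r, capture
import cv2,numpy as np
s=r.sense();print(s,r.grip_point_offset)
for n in ["scene","side"]:
    c=capture(n);np.savez(n+"0.npz",**c);cv2.imwrite(f"pics/{n}0.png",c["pixels"][...,::-1])
    print(n,c["fx"],c["fy"],c["cx"],c["cy"],c["pose"].round(3).tolist(),[k for k in c])
c=capture("wrist");np.savez("wrist0.npz",**c);print(c["fx"],c["cx"],c["cy"],c["tool_from_camera"].round(4).tolist())
E
```

```text
{'clock': 0.0, 'joint_pos': array([ 1.32498465e+00,  1.26354866e-01, -4.05987119e-02,  1.40538466e+00,
       -7.29611760e-06,  1.57079172e+00]), 'dq': array([ 0.00062065,  0.00021567,  0.00117118, -0.00026028, -0.00020492,
        0.00098982]), 'joint_torque': array([ 2.32504171e-03, -4.35916293e+01,  3.52922201e+01,  1.73986325e-02,
        1.91653580e-04, -1.30374713e-05]), 'ee_pos': array([0.12768704, 0.50893929, 0.30314581]), 'orientation': array([-9.08975427e-05,  1.22594314e-01,  9.92456568e-01, -7.65584995e-04]), 'contact_force': array([1.00051546, 0.63969422, 0.09756573]), 'wrist_torque': array([ 0.00134045,  0.05500202, -0.01434325]), 'gripper_force': 0.0, 'finger_gap': 0.08590174315587365} 0.0539
scene 379.60744267806615 379.60744267806615 320.8314273195047 197.60713144340187 [[-0.419, -0.679, 0.603, 1.052], [0.908, -0.311, 0.281, 0.233], [-0.003, 0.665, 0.747, 0.727], [0.0, 0.0, 0.0, 1.0]] ['pixels', 'depth', 'fx', 'fy', 'cx', 'cy', 'pose']
side 392.0972727066101 392.0972727066101 319.59570012190494 194.4263222731359 [[-0.902, 0.223, -0.37, 0.271], [-0.432, -0.463, 0.774, 0.663], [0.002, 0.858, 0.514, 0.549], [0.0, 0.0, 0.0, 1.0]] ['pixels', 'depth', 'fx', 'fy', 'cx', 'cy', 'pose']
309.70691628693146 318.6122640270497 200.51651602766367 [[0.0017, 0.9615, 0.2747, 0.0707], [1.0, -0.0021, 0.0012, -0.0017], [0.0017, 0.2747, -0.9615, -0.0701], [0.0, 0.0, 0.0, 1.0]]
```

View pics/scene0.png

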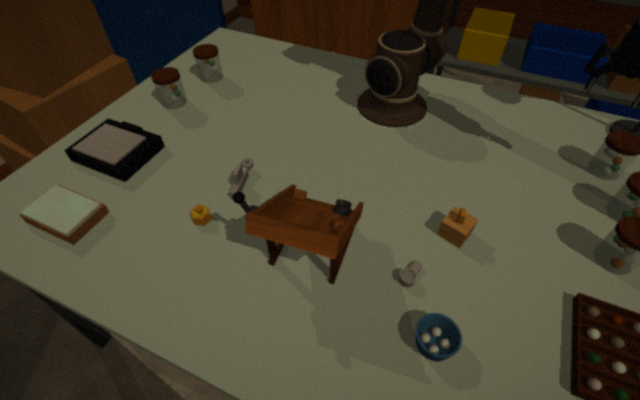

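View pics/side0.png

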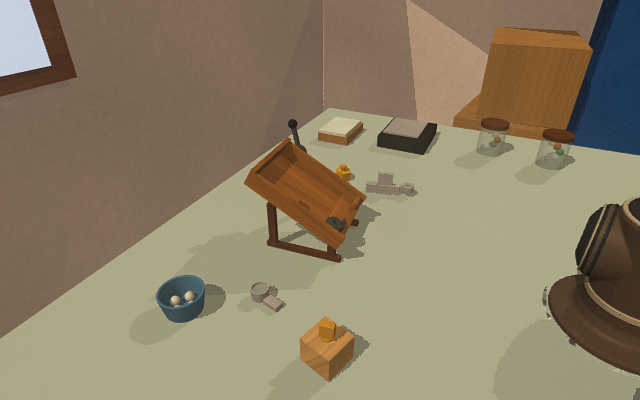

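The scene view shows the bin with its knuckle at (343,208), the gate at (240,180) and the pin block at (459,225). The side view shows the knuckle at (337,222), the gate at (388,185) with its eye to the right at (408,188), the pin at (327,330) and the loupe at (262,293).

```bash
cat > h.py <<'E'
import numpy as np,cv2
def cloud(c):
    v,u=np.mgrid[0:400,0:640];d=c["depth"]
    P=np.stack([(u-c["cx"])/c["fx"]*d,-(v-c["cy"])/c["fy"]*d,-d],-1)
    T=c["pose"];W=P@T[:3,:3].T+T[:3,3];W[d==0]=np.nan
    return W
E
python3 - <<'E'
from h import *
for n,pts in [("scene",dict(knuck=(343,206),gate=(240,182),eye=(247,163),block=(458,220),pin=(459,213),weight=(200,212),ram=(437,335),loupe=(408,277),lb=(297,187),rb=(362,203),floor=(305,212),lt=(250,210),rt=(333,240),lever=(240,198),flr2=(330,215))),
 ("side",dict(knuck=(337,222),tab=(386,179),armL=(370,186),armR=(396,187),eye=(408,188),pin=(327,328),block=(327,345),floor1=(300,180),floor2=(330,205),floor3=(290,200),floor4=(320,185),stop=(359,198),rest=(305,205)))]:
    c=np.load(n+"0.npz");W=cloud(c)
    for k,(u,v) in pts.items(): print(n,k,np.nanmedian(W[v-1:v+2,u-1:u+2].reshape(-1,3),0).round(4))
c=np.load("side0.npz");W=cloud(c)
# floor plane
F=W[165:200,295:325].reshape(-1,3);F=F[~np.isnan(F).any(1)]
for _ in range(5):
    m=np.median(F,0) if _==0 else F.mean(0);n=np.linalg.svd(F-m)[2][2];n*=np.sign(n[2]);e=abs((F-m)@n);F=F[e<max(.002,np.percentile(e,60))]
print("floor n",n,m,len(F),np.degrees(np.arccos(n[2])))
# gate blob from side
M=(W[...,2]>.006)&(W[...,2]<.1);M[:, :360]=0;M[:,420:]=0;M[:165]=0;M[205:]=0
G=W[M];print(len(G),G.min(0),G.max(0))
cv2.imwrite("pics/crop.png",np.hstack([cv2.resize(c["pixels"][165:265,240:420,::-1],None,fx=4,fy=4,interpolation=cv2.INTER_CUBIC)]))
E
```

```text
scene knuck [0.5279 0.0447 0.0768]
scene gate [ 0.5223 -0.2434  0.0249]
scene eye [ 0.4592 -0.261   0.0297]
scene block [0.4478 0.2883 0.0598]
scene pin [0.4361 0.2855 0.0714]
scene weight [ 0.6509 -0.272   0.0289]
scene ram [0.7015 0.3115 0.0157]
scene loupe [0.6063 0.2269 0.0186]
scene lb [ 4.568e-01 -1.136e-01  3.000e-04]
scene rb [0.4979 0.0781 0.074 ]
scene floor [ 0.5941 -0.0184  0.0956]
scene lt [ 0.6906 -0.084   0.1769]
scene rt [0.6965 0.0907 0.1876]
scene lever [ 0.7086 -0.0844  0.2269]
scene flr2 [0.5727 0.0313 0.0865]
side knuck [0.5282 0.0376 0.0773]
side tab [ 0.5079 -0.247   0.0437]
side armL [ 0.5471 -0.2357  0.0188]
side armR [ 0.479  -0.251   0.0252]
side eye [ 0.4473 -0.2524  0.0289]
side pin [0.4318 0.2983 0.0785]
side block [0.4284 0.3055 0.0507]
side floor1 [ 0.6415 -0.0133  0.1256]
side floor2 [ 0.5659 -0.0091  0.0815]
side floor3 [0.6086 0.0913 0.1389]
side floor4 [ 0.6077 -0.0454  0.1044]
side stop [ 0.5219 -0.0744  0.076 ]
side rest [0.5994 0.0459 0.1043]
floor n [-0.4971954  -0.04817298  0.86630024] [ 0.62544572 -0.02442239  0.11593906] 597 29.968491305639446
650 [ 0.4356863  -0.28130082  0.00634468] [ 0.55876083 -0.07713556  0.08177694]
```

View pics/crop.png

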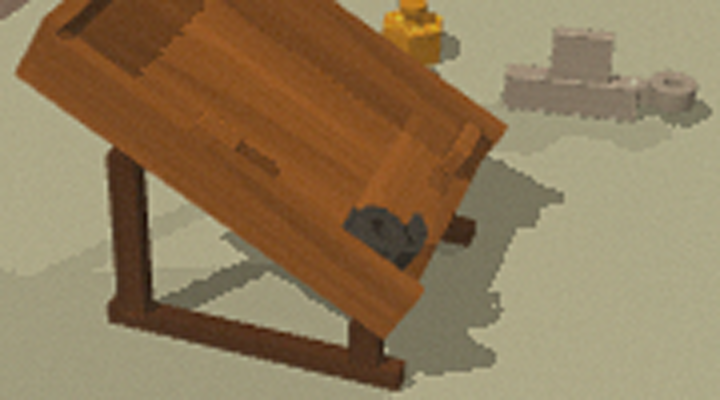

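The crop shows the knuckle at crop (385,235) with its cradle plates, the rest at (258,158), the stop at (462,155), and the gate's tab, arm and eye at upper right.

```bash
cat >> h.py <<'E'
from scipy.spatial.transform import Rotation as Ro
def tcp():
    from workcell import r
    s=r.sense();q=s["orientation"];return s["ee_pos"],Ro.from_quat([q[1],q[2],q[3],q[0]]).as_matrix(),s
def go(target,yaw=None):
    "print drive numbers to bring TCP to target, tool y axis to world yaw deg"
    p,R,s=tcp();d=R.T@(np.array(target)-p)/.3
    t=0
    if yaw is not None:
        cur=np.degrees(np.arctan2(R[1,1],R[0,1]));t=-(((yaw-cur)+90)%180-90)/180
    print("xyz",d.round(4),"turn",round(t,4),"t",round(s["clock"],2),"tcp",p.round(4),"tool y yaw",np.degrees(np.arctan2(R[1,1],R[0,1])).round(2))
def wcloud():
    from workcell import capture
    p,R,s=tcp();c=capture("wrist");v,u=np.mgrid[0:400,0:640]
    a=(u-c["cx"])/c["fx"];b=(v-c["cy"])/c["fy"];th=np.hypot(a,b);k=np.tan(th)/np.maximum(th,1e-9);d=c["depth"]
    C=np.stack([a*k*d,-b*k*d,-d],-1);T=c["tool_from_camera"]
    W=(C@T[:3,:3].T+T[:3,3])@R.T+p;W[d==0]=np.nan
    return W,c["pixels"]
def rect(P):
    (c,(w,h),a)=cv2.minAreaRect(P[:,:2].astype(np.float32)*1000);
    if w<h: w,h,a=h,w,a+90
    print("rect centre",np.round(c,1),"size",round(w,1),round(h,1),"long-axis yaw",round((a+90)%180-90,2),"n",len(P),"mean",P.mean(0).round(4))
E
python3 - <<'E'
from h import *
p,R,s=tcp();print(R.round(3));go([.31,.12,.30],99)
E
```

```text
[[-0.97   0.243 -0.   ]
 [ 0.243  0.97  -0.001]
 [-0.    -0.001 -1.   ]]
xyz [-0.905  -1.1098  0.0124] turn -0.1282 t 0.15 tcp [0.1277 0.509  0.3033] tool y yaw 75.92
```

drive_tool:
  xyz:
    - [-0.92, -1, 0]
    - [-0.92, -1, 0]
    - [-0.92, -1, 0]
    - [-0.92, -1, 0]
    - [-0.92, -1, 0]
    - [-0.92, -1, 0]
    - [-0.92, -1, 0]
    - [-0.92, -1, 0]
    - [-0.92, -1, 0]
    - [-0.92, -1, 0]
  turn: [-0.13, -0.13, -0.13, -0.13, -0.13, -0.13, -0.13, -0.13, -0.13, -0.13]
  claw: [1, 1, 1, 1, 1, 1, 1, 1, 1, 1]

```text
clock: 1.15
ee_pos: [0.3229, 0.1497, 0.3038]
orientation: [-0.0, -0.079, 0.997, 0.0]
contact_force: [0.5, 1.2, 0.4]
finger_gap: 0.0855
gripper_force: 0.0
```

```bash
python3 -c "
from h import *
go([.49,-.245,.27],99)"
```

```text
xyz [-0.3431 -1.3869  0.1124] turn 0.0003 t 1.15 tcp [0.3229 0.1497 0.3038] tool y yaw 99.05
```

drive_tool:
  xyz:
    - [-0.34, -1, 0.1]
    - [-0.34, -1, 0.1]
    - [-0.34, -1, 0.1]
    - [-0.34, -1, 0.1]
    - [-0.34, -1, 0.1]
    - [-0.34, -1, 0.1]
    - [-0.34, -1, 0.1]
  turn: [0, 0, 0, 0, 0, 0, 0]
  claw: [1, 1, 1, 1, 1, 1, 1]

```text
clock: 1.85
ee_pos: [0.4736, -0.1296, 0.2726]
orientation: [-0.0, -0.081, 0.997, 0.0]
contact_force: [-0.4, 0.3, -0.4]
finger_gap: 0.0854
gripper_force: 0.0
```

drive_tool:
  xyz:
    - [0, -0.385, 0.1]
    - [0, -0.385, 0.1]
    - [0, -0.385, 0.1]
    - [0, -0.385, 0.1]
    - [0, -0.385, 0.1]
  turn: [0, 0, 0, 0, 0]
  claw: [1, 1, 1, 1, 1]

```text
clock: 2.35
ee_pos: [0.4906, -0.2407, 0.2438]
orientation: [-0.0, -0.082, 0.997, 0.001]
contact_force: [-0.7, 0.2, -0.6]
finger_gap: 0.0859
gripper_force: 0.0
```

```bash
python3 - <<'E'
from h import *
go([.508,-.245,.2],99)
W,px=wcloud();cv2.imwrite("pics/w1.png",px[...,::-1]);np.savez("w1.npz",W=W,px=px)
near=(np.abs(W[...,0]-.5)<.09)&(np.abs(W[...,1]+.25)<.05)
print("table z",np.nanmedian(W[near&(W[...,2]<.008)][:,2]))
for lo,hi in [(.052,.075),(.02,.035)]:
    P=W[near&(W[...,2]>lo)&(W[...,2]<hi)];print(lo,len(P));rect(P);print(np.median(P[:,2]))
E
```

```text
xyz [-0.0548 -0.0239  0.146 ] turn 0.0022 t 2.35 tcp [ 0.4906 -0.2407  0.2438] tool y yaw 99.4
table z 3.0169589572415223e-07
0.052 528
rect centre [ 510.7 -253.7] size 40.7 10.1 long-axis yaw 12.34 n 528 mean [ 0.5091 -0.2538  0.0596]
0.05986023019663608
0.02 1896
rect centre [ 497.4 -259.4] size 127.3 30.8 long-axis yaw 9.83 n 1896 mean [ 0.4819 -0.2596  0.0276]
0.02675076837626475
```

View pics/w1.png

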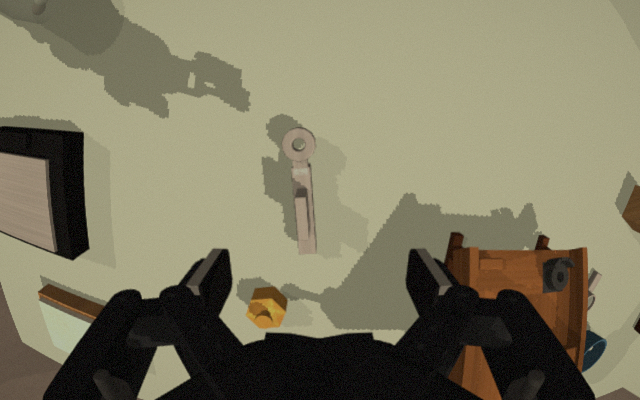

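The wrist view shows the gate at (300,145)–(307,250), eye up in the image, with the tab upright. The fitted tab is 40.7 x 10.1 mm at z = 60 mm, which matches the given sizes. The bin is at right (520,320).

```bash
python3 -c "
from h import *
go([.5107,-.2537,.15],102.34);go([.5107,-.2537,.104],102.34)"
```

```text
xyz [-0.0587 -0.0547  0.3142] turn -0.0161 t 2.4 tcp [ 0.4906 -0.2405  0.2443] tool y yaw 99.43
xyz [-0.0587 -0.0548  0.4675] turn -0.0161 t 2.4 tcp [ 0.4906 -0.2405  0.2443] tool y yaw 99.43
```

drive_tool:
  xyz:
    - [-0.06, -0.055, 0.31]
    - [-0.06, -0.055, 0.31]
    - [-0.06, -0.055, 0.35]
    - [-0.06, -0.055, 0.42]
    - [-0.06, -0.055, 0.467]
    - [-0.06, -0.055, 0.467]
    - [-0.06, -0.055, 0.467]
    - [-0.06, -0.055, 0.467]
    - [-0.06, -0.055, 0.467]
    - [-0.06, -0.055, 0.467]
    - [-0.06, -0.055, 0.467]
    - [-0.06, -0.055, 0.467]
  turn: [-0.016, -0.016, -0.016, -0.016, -0.016, -0.016, -0.016, -0.016, -0.016, -0.016, -0.016, -0.016]
  claw: [1, 1, 1, 0.7, 0.4, 0.3, 0, 0, 0, 0, 0, 0]
  grip_force: 40

```text
clock: 3.6
ee_pos: [0.5116, -0.256, 0.1053]
orientation: [0.001, -0.106, 0.994, -0.0]
contact_force: [0.5, 1.7, 6.0]
finger_gap: 0.0091
gripper_force: 45.3
```

drive_tool:
  xyz:
    - [0, 0, -0.15]
    - [0, 0, -0.3]
    - [0, 0, -0.45]
    - [0, 0, -0.6]
    - [0, 0, -0.6]
  turn: [0, 0, 0, 0, 0]
  claw: [0, 0, 0, 0, 0]

```text
clock: 4.1
ee_pos: [0.5124, -0.2568, 0.2909]
orientation: [0.004, -0.106, 0.994, -0.003]
contact_force: [1.7, -0.1, -1.5]
finger_gap: 0.0091
gripper_force: 44.3
```

```bash
cat > chute.py <<'E'
from h import *
def fitplane(F,tol=.0015):
    rng=np.random.default_rng(0);best=0
    for _ in range(300):
        a,b,c=F[rng.choice(len(F),3,0)];n=np.cross(b-a,c-a);l=np.linalg.norm(n)
        if l<1e-7: continue
        n/=l
        if abs(abs(n[2])-.866)>.03: continue
        k=abs((F-a)@n)<tol
        if k.sum()>best: best=k.sum();K=k
    m=F[K].mean(0);n=np.linalg.svd(F[K]-m,full_matrices=False)[2][2];n*=np.sign(n[2]);return n,m,best
def analyse(name,W,px,o=np.array([.528,.041,.077])):
    z=np.array([-.4972,-.0482,.8663]);R0=lambda z:np.stack([np.cross(np.cross([0,0,1],z)/np.hypot(z[0],z[1])*1,z)*1,np.cross([0,0,1],z)/np.hypot(z[0],z[1]),z],1)
    f=lambda z:(lambda y:np.stack([np.cross(y,z),y,z],1))(np.array([z[1],-z[0],0])/np.hypot(z[0],z[1]))
    R=f(z);L=(W-o)@R
    k=(L[...,0]>.02)&(L[...,0]<.14)&(L[...,1]>-.12)&(L[...,1]<.005)&(abs(L[...,2]+.014)<.01)
    n,m,b=fitplane(W[k]);R=f(n);fl=(m@n);print(name,"n",n.round(4),"lean",np.degrees(np.arccos(n[2])).round(2),"yaw",np.degrees(np.arctan2(-n[1],-n[0])).round(2),"inl",b,k.sum())
    o=o+n*(fl+.014-o@n) # put origin 14 above floor
    L=(W-o)@R
    dark=(px.max(-1)<75)&(np.abs(L[...,0])<.035)&(np.abs(L[...,1])<.035)
    t=dark&(abs(L[...,2])<.003);P=L[t];
    print("ring pts",len(P),"z",np.median(P[:,2]).round(4),"mean",P.mean(0).round(4))
    if len(P)>8:
        print("enclosing",[np.round(v,4) for v in cv2.minEnclosingCircle((P[:,:2]*1000).astype(np.float32))])
    for lab,s in [("left",(L[...,1]>.02)&(L[...,1]<.06)),("right",(L[...,1]<-.11)&(L[...,1]>-.15))]:
        q=s&(L[...,0]>0)&(L[...,0]<.15)&(abs(L[...,2]-.01)<.003)
        if q.sum()>20:
            Q=L[q];a=np.polyfit(Q[:,0],Q[:,1],1);print(lab,q.sum(),"z",np.median(Q[:,2]).round(4),"slope deg",np.degrees(a[0]).round(2),"y range",np.percentile(Q[:,1],[3,97]).round(4),"x",np.percentile(Q[:,0],[1,99]).round(3))
    print("origin used",o.round(4));return o,R,L
E
python3 - <<'E'
from chute import *
for n in ["side","scene"]:
    c=np.load(n+"0.npz");analyse(n,cloud(c),c["pixels"])
c=np.load("w1.npz");analyse("w1",c["W"],c["px"])
E
```

```text
side n [-0.4987 -0.046   0.8655] lean 30.06 yaw 5.27 inl 1569 1729
ring pts 113 z -0.0003 mean [ 0.0022  0.0028 -0.0002]
enclosing [array([0.7115, 3.3027]), np.float64(18.812)]
left 331 z 0.0098 slope deg -0.1 y range [0.0329 0.045 ] x [0.002 0.149]
right 219 z 0.0096 slope deg -0.07 y range [-0.1339 -0.1217] x [0.002 0.149]
origin used [0.5272 0.0409 0.0784]
scene n [-0.498  -0.0462  0.866 ] lean 30.01 yaw 5.3 inl 1159 1173
ring pts 97 z -0.0003 mean [ 0.0023  0.0003 -0.0002]
enclosing [array([ 3.6627, -1.832 ]), np.float64(20.93)]
left 147 z 0.01 slope deg 0.2 y range [0.0324 0.0424] x [0.004 0.147]
right 148 z 0.0099 slope deg 0.25 y range [-0.1346 -0.1244] x [0.001 0.149]
origin used [0.5278 0.041  0.0773]
w1 n [-0.4975 -0.0471  0.8662] lean 29.98 yaw 5.4 inl 1506 1583
ring pts 575 z -0.0001 mean [ 0.0014  0.0089 -0.0001]
enclosing [array([ 3.0866, 13.5789]), np.float64(36.6855)]
left 627 z 0.0097 slope deg 0.42 y range [0.0305 0.042 ] x [0.001 0.116]
right 550 z 0.0099 slope deg -0.1 y range [-0.1355 -0.1253] x [0.001 0.107]
origin used [0.527  0.0409 0.0787]
```

```bash
python3 - <<'E'
from chute import *
z=np.array([-.4978,-.0464,.866]);z/=np.linalg.norm(z);y=np.array([z[1],-z[0],0]);y/=np.linalg.norm(y);R=np.stack([np.cross(y,z),y,z],1);o=np.array([.5275,.041,.078]);print(R.round(4).tolist())
for n in ["side","scene","w1"]:
    if n=="w1": c=np.load("w1.npz");W,px=c["W"],c["px"]
    else: c=np.load(n+"0.npz");W,px=cloud(c),c["pixels"]
    L=(W-o)@R
    k=(L[...,0]>.02)&(L[...,0]<.14)&(L[...,1]>-.12)&(L[...,1]<.005)&(abs(L[...,2]+.014)<.005);dz=np.median(L[k][:,2])+.014;L[...,2]-=dz
    def rng(lab,x0,x1,y0,y1,zz):
        k=(L[...,0]>x0)&(L[...,0]<x1)&(L[...,1]>y0)&(L[...,1]<y1)&(abs(L[...,2]-zz)<.0025)
        if k.sum()>5: print(n,lab,k.sum(),"x",np.percentile(L[k][:,0],[2,50,98]).round(4),"y",np.percentile(L[k][:,1],[2,50,98]).round(4))
    print("dz",dz.round(4))
    rng("rest",.07,.125,.008,.028,.006);rng("stop",-.04,.005,-.119,-.085,.006);rng("ringtop",-.025,.03,-.03,.03,0);rng("plates",-.035,.03,-.03,.03,.008)
E
```

```text
[[0.8623, -0.0928, -0.4978], [0.0804, 0.9957, -0.0464], [0.5, 0.0, 0.866]]
dz 0.0007
side rest 52 x [0.0896 0.1017 0.1127] y [0.0132 0.0207 0.0278]
side stop 37 x [-0.0177 -0.0125 -0.007 ] y [-0.1171 -0.1029 -0.0898]
side ringtop 117 x [-0.0136  0.0023  0.0176] y [-0.0135  0.0024  0.0183]
side plates 31 x [-0.017  -0.0132 -0.0072] y [-0.016   0.0026  0.0184]
dz -0.0008
scene rest 44 x [0.092  0.1055 0.1155] y [0.0117 0.0202 0.0272]
scene stop 28 x [-0.0153 -0.0082 -0.0052] y [-0.1171 -0.1048 -0.0923]
scene ringtop 89 x [-0.0147  0.001   0.0212] y [-0.0143  0.0012  0.0153]
scene plates 27 x [-0.0184 -0.0114 -0.0051] y [-0.0171  0.0001  0.017 ]
dz 0.0008
w1 rest 82 x [0.0866 0.0918 0.1038] y [0.0121 0.022  0.0277]
w1 stop 241 x [-0.0195 -0.0144 -0.0087] y [-0.1184 -0.1064 -0.0935]
w1 ringtop 371 x [-0.0165  0.0007  0.0156] y [-0.0174 -0.0017  0.0134]
w1 plates 105 x [-0.0194 -0.0147 -0.0076] y [-0.0176 -0.0018  0.0286]
```

```bash
python3 -c "
from h import *
go([.56,-.04,.32],95.3)"
```

```text
xyz [-0.3085  0.6722 -0.099 ] turn 0.0382 t 4.1 tcp [ 0.5124 -0.2568  0.2909] tool y yaw 102.18
```

drive_tool:
  xyz:
    - [-0.08, 0.15, -0.1]
    - [-0.31, 0.67, -0.1]
    - [-0.31, 0.67, -0.1]
    - [-0.31, 0.67, -0.1]
    - [-0.31, 0.67, -0.1]
    - [-0.31, 0.67, -0.1]
    - [-0.31, 0.67, -0.1]
    - [-0.31, 0.67, -0.1]
  turn: [0.038, 0.038, 0.038, 0.038, 0.038, 0.038, 0.038, 0.038]
  claw: [0, 0, 0, 0, 0, 0, 0, 0]

```text
clock: 4.9
ee_pos: [0.559, -0.0406, 0.3134]
orientation: [-0.0, -0.046, 0.999, -0.0]
contact_force: [0.6, 0.1, -1.8]
finger_gap: 0.0095
gripper_force: 44.1
```

```bash
python3 - <<'E'
from chute import *
go([.56,-.04,.32],95.3)
W,px=wcloud();np.savez("w2.npz",W=W,px=px);cv2.imwrite("pics/w2.png",px[...,::-1])
z=np.array([-.4978,-.0464,.866]);z/=np.linalg.norm(z);y=np.array([z[1],-z[0],0]);y/=np.linalg.norm(y);R=np.stack([np.cross(y,z),y,z],1);o=np.array([.5275,.041,.078])
L=(W-o)@R
k=(L[...,0]>.02)&(L[...,0]<.14)&(L[...,1]>-.12)&(L[...,1]<.005)&(abs(L[...,2]+.014)<.005);dz=np.median(L[k][:,2])+.014;L[...,2]-=dz
n,m,b=fitplane(W[k]);print("dz",dz,"lean",np.degrees(np.arccos(n[2])),"yaw",np.degrees(np.arctan2(-n[1],-n[0])))
for lab,x0,x1,y0,y1,zz in [("rest",.07,.125,.008,.028,.006),("stop",-.04,.005,-.119,-.085,.006),("ringtop",-.025,.03,-.03,.03,0),("plates",-.035,.03,-.03,.03,.008),("lwall",.0,.15,.02,.06,.01),("rwall",0,.15,-.15,-.11,.01)]:
    k=(L[...,0]>x0)&(L[...,0]<x1)&(L[...,1]>y0)&(L[...,1]<y1)&(abs(L[...,2]-zz)<.002)
    if k.sum()>5: print(lab,k.sum(),"x",np.percentile(L[k][:,0],[2,50,98]).round(4),"y",np.percentile(L[k][:,1],[2,50,98]).round(4))
# gate pitch
p,Rt,s=tcp();T=(W-p)@Rt
k=(abs(T[...,1])<.02)&(T[...,2]>.05)&(T[...,2]<.16)&(T[...,0]>-.08)&(T[...,0]<.1)
P=T[k];print("gate pts",len(P))
for x0 in np.arange(-.06,.09,.01):
    q=P[(abs(P[:,0]-x0)<.005)]
    if len(q): print(x0.round(3),"y",np.median(q[:,1]).round(4),"ztop",np.percentile(q[:,2],5).round(4),np.median(q[:,2]).round(4))
E
```

```text
xyz [-0.0035  0.0016 -0.0221] turn -0.0 t 4.9 tcp [ 0.559  -0.0406  0.3134] tool y yaw 95.3
dz 0.0009430304559169492 lean 29.954970136840615 yaw 5.338951037217571
rest 453 x [0.0878 0.0995 0.1118] y [0.0107 0.0194 0.0276]
stop 39 x [-0.0186 -0.0113 -0.0078] y [-0.1186 -0.1172 -0.1137]
ringtop 617 x [-0.0148  0.002   0.0167] y [-0.0159 -0.0009  0.0136]
plates 139 x [-0.019  -0.0148 -0.0085] y [-0.0172 -0.0007  0.0157]
lwall 1380 x [0.0034 0.0697 0.1323] y [0.0312 0.0363 0.0417]
rwall 1334 x [0.0026 0.0594 0.1116] y [-0.1353 -0.1303 -0.1251]
gate pts 6484
-0.05 y -0.0014 ztop 0.0787 0.0794
-0.04 y 0.0057 ztop 0.0785 0.0791
0.01 y -0.0066 ztop 0.051 0.0595
0.02 y -0.0014 ztop 0.0521 0.0776
0.03 y -0.0011 ztop 0.0785 0.0795
0.04 y -0.0011 ztop 0.0785 0.0796
0.05 y -0.0011 ztop 0.0746 0.0757
0.06 y -0.0006 ztop 0.0746 0.0757
0.07 y -0.0011 ztop 0.0744 0.0756
0.08 y -0.0012 ztop 0.075 0.076
```

View pics/w2.png

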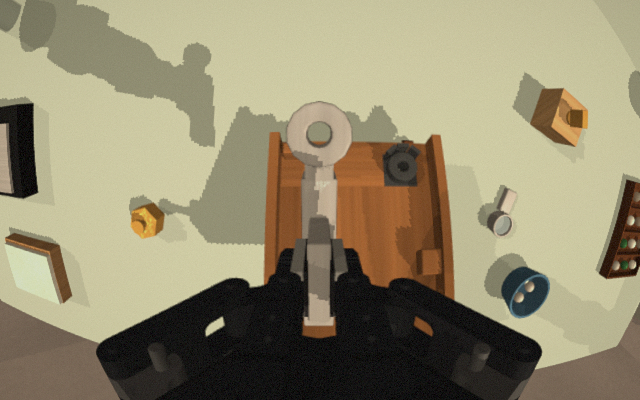

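The wrist view shows the gate level in the grip, its eye at (320,133), and the knuckle clear of it at (401,165). The rest is at (428,262) and the pin block at (562,115).

```bash
python3 - <<'E'
from h import *
W=np.load("w2.npz")["W"];p,Rt,s=tcp();T=(W-p)@Rt
k=(abs(T[...,1])<.025)&(abs(T[...,2]-.0755)<.003)&(T[...,0]>.035)&(T[...,0]<.1)
print([np.round(v,2) for v in cv2.minEnclosingCircle((T[k][:,:2]*1000).astype(np.float32))],np.percentile(T[k],[1,99],axis=0))
go([.5654,.0452,.25],95.3)
E
```

```text
[array([56.16, -0.93]), np.float64(21.54)] [[ 0.04418449 -0.01568566  0.0740611 ]
 [ 0.07669548  0.01354436  0.07826624]]
xyz [-0.0477  0.2837  0.2115] turn -0.0002 t 4.95 tcp [ 0.559  -0.0408  0.3135] tool y yaw 95.27
```

drive_tool:
  xyz:
    - [-0.048, 0.15, 0]
    - [-0.048, 0.284, 0.05]
    - [-0.048, 0.284, 0.18]
    - [-0.048, 0.284, 0.21]
    - [-0.048, 0.284, 0.21]
    - [-0.048, 0.284, 0.21]
  turn: [0, 0, 0, 0, 0, 0]
  claw: [0, 0, 0, 0, 0, 0]
  grip_force: 25

```text
clock: 5.55
ee_pos: [0.566, 0.0453, 0.252]
orientation: [0.0, -0.046, 0.999, -0.0]
contact_force: [-0.3, 0.7, -0.7]
finger_gap: 0.0094
gripper_force: 44.1
```

```bash
python3 - <<'E'
from h import *
go([.5654,.0452,.205],95.3)
E
```

```text
xyz [ 0.0022 -0.      0.1567] turn -0.0003 t 5.55 tcp [0.566  0.0453 0.252 ] tool y yaw 95.25
```

drive_tool:
  xyz:
    - [0, 0, 0.05]
    - [0, 0, 0.09]
    - [0, 0, 0.1]
    - [0, 0, 0.108]
    - [0, 0, 0.116]
    - [0, 0, 0.124]
    - [0, 0, 0.132]
    - [0, 0, 0.14]
    - [0, 0, 0.148]
    - [0, 0, 0.153]
    - [0, 0, 0.153]
  turn: [0, 0, 0, 0, 0, 0, 0, 0, 0, 0, 0]
  claw: [0, 0, 0, 0, 0, 0, 0, 0, 0, 0, 0]
  grip_force: 20

```text
clock: 6.65
ee_pos: [0.5621, 0.0457, 0.2088]
orientation: [-0.002, -0.046, 0.999, -0.001]
contact_force: [-23.2, -3.3, 26.6]
finger_gap: 0.0091
gripper_force: 51.8
```

```bash
python3 - <<'E'
from h import *
from workcell import capture
go([.5654,.0452,.199],95.3)
W,px=wcloud();np.savez("w3.npz",W=W,px=px)
c=capture("side");S=cloud(c);np.savez("side3.npz",**c)
a=cv2.resize(px[60:260,220:420,::-1],(400,400));b=cv2.resize(c["pixels"][140:260,260:380,::-1],(400,400),interpolation=cv2.INTER_CUBIC)
cv2.imwrite("pics/p3.png",np.hstack([a,b]))
p,Rt,s=tcp();T=(W-p)@Rt
for x0 in np.arange(-.06,.09,.01):
    k=(abs(T[...,1])<.012)&(T[...,2]>.04)&(T[...,2]<.15)&(abs(T[...,0]-x0)<.004);q=T[k]
    if len(q): print(x0.round(3),np.percentile(q[:,2],[5,50]).round(4))
E
```

```text
xyz [-0.0108 -0.0028  0.0326] turn 0.0002 t 6.65 tcp [0.5621 0.0457 0.2088] tool y yaw 95.33
-0.06 [0.0882 0.0909]
-0.05 [0.0694 0.0702]
-0.04 [0.0702 0.0711]
-0.02 [0.0418 0.0418]
-0.01 [0.0405 0.0416]
0.0 [0.0419 0.043 ]
0.01 [0.0416 0.0477]
0.02 [0.0453 0.0623]
0.03 [0.0809 0.0821]
0.04 [0.0822 0.0835]
0.05 [0.0799 0.0812]
0.06 [0.0812 0.0826]
0.07 [0.0828 0.0839]
0.08 [0.0848 0.0861]
```

View pics/p3.png

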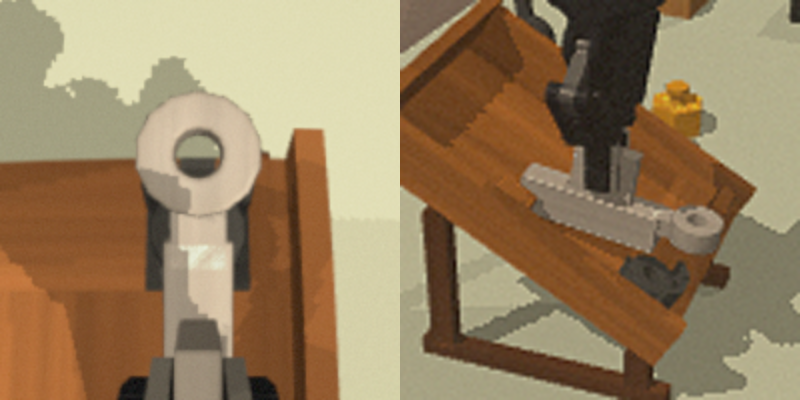

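The left crop shows the eye over the knuckle. The right crop shows the gate's far end on the floor, pitched only about 7 degrees. The grip is still too tight for it to pivot, so I'll ease it.

drive_tool:
  xyz:
    - [0, 0, -0.007]
    - [0, 0, -0.007]
  turn: [0, 0]
  claw: [0.09, 0.1]
  grip_force: 20

```text
clock: 6.95
ee_pos: [0.5623, 0.0458, 0.2093]
orientation: [-0.002, -0.046, 0.999, -0.001]
contact_force: [-17.8, -3.3, 17.6]
finger_gap: 0.0088
gripper_force: 50.3
```

drive_tool:
  xyz:
    - [0, 0, 0]
  turn: [0]
  claw: [0.11]

```text
clock: 7.05
ee_pos: [0.5624, 0.0458, 0.2093]
orientation: [-0.002, -0.046, 0.999, -0.001]
contact_force: [-18.6, -2.5, 16.4]
finger_gap: 0.0097
gripper_force: 32.6
```

drive_tool:
  xyz:
    - [0, 0, 0]
  turn: [0]
  claw: [0.117]

```text
clock: 7.15
ee_pos: [0.5642, 0.046, 0.2086]
orientation: [-0.0, -0.047, 0.999, -0.0]
contact_force: [-3.6, -1.2, 0.8]
finger_gap: 0.0099
gripper_force: 2.8
```

```bash
cat > gz.py <<'E'
from h import *
from workcell import capture
def gz(view=None):
    W,px=wcloud();p,Rt,s=tcp();T=(W-p)@Rt
    for x0 in np.arange(-.06,.1,.01):
        k=(abs(T[...,1])<.012)&(T[...,2]>.035)&(T[...,2]<.15)&(abs(T[...,0]-x0)<.004);q=T[k]
        if len(q): print(x0.round(3),np.percentile(q[:,2],[5,50]).round(4),end=";")
    print()
    if view:
        c=capture("side");a=cv2.resize(px[60:260,220:420,::-1],(400,400));b=cv2.resize(c["pixels"][140:260,260:380,::-1],(400,400),interpolation=cv2.INTER_CUBIC)
        cv2.imwrite(view,np.hstack([a,b]))
    return W,px
E
python3 -c "
from gz import *
gz();go([.5654,.0452,.199],95.3)"
```

```text
-0.06 [0.0856 0.0872];-0.05 [0.0685 0.0691];-0.04 [0.0688 0.0699];-0.01 [0.0359 0.0403];0.0 [0.0353 0.0414];0.01 [0.0356 0.0437];0.02 [0.0436 0.0459];0.03 [0.0457 0.0803];0.04 [0.0807 0.0819];0.05 [0.0787 0.0801];0.06 [0.0797 0.081 ];0.07 [0.0812 0.0825];0.08 [0.0824 0.0835];
xyz [-0.0019 -0.0031  0.031 ] turn 0.0002 t 7.2 tcp [0.5648 0.0461 0.2083] tool y yaw 95.34
```

drive_tool:
  xyz:
    - [0, 0, 0.005]
    - [0, 0, 0.01]
  turn: [0, 0]
  claw: [0.119, 0.119]

```text
clock: 7.4
ee_pos: [0.5662, 0.0466, 0.2044]
orientation: [0.001, -0.047, 0.999, 0.0]
contact_force: [0.6, -0.0, -0.2]
finger_gap: 0.0104
gripper_force: 0.1
```

```bash
python3 -c "
from gz import *
gz();go([.5654,.0452,.199],95.3)"
```

```text
-0.06 [0.0823 0.084 ];-0.05 [0.0703 0.0832];-0.04 [0.0654 0.0664];-0.03 [0.0676 0.0694];-0.02 [0.0709 0.0723];-0.01 [0.0352 0.0474];0.0 [0.0353 0.0446];0.01 [0.0357 0.0481];0.02 [0.0497 0.0519];0.03 [0.0535 0.0895];0.04 [0.092  0.0946];0.05 [0.0945 0.097 ];0.06 [0.0956 0.0972];0.07 [0.0996 0.1016];0.08 [0.1024 0.1038];
xyz [ 0.0027 -0.0043  0.0165] turn 0.0003 t 7.45 tcp [0.5661 0.0466 0.2039] tool y yaw 95.36
```

```bash
python3 -c "
from gz import *
gz('pics/p4.png');go([.5654,.0452,.199],95.3)"
```

```text
-0.06 [0.0826 0.0841];-0.05 [0.0707 0.083 ];-0.04 [0.0653 0.0664];-0.03 [0.0675 0.0694];-0.02 [0.0711 0.0723];-0.01 [0.0352 0.0361];0.0 [0.0353 0.0444];0.01 [0.0357 0.0481];0.02 [0.0497 0.0518];0.03 [0.0534 0.0897];0.04 [0.0926 0.0948];0.05 [0.0945 0.097 ];0.06 [0.0956 0.0974];0.07 [0.0996 0.1018];0.08 [0.1024 0.1038];
xyz [ 0.0022 -0.0043  0.0164] turn 0.0003 t 7.55 tcp [0.5659 0.0465 0.2039] tool y yaw 95.36
```

View pics/p4.png

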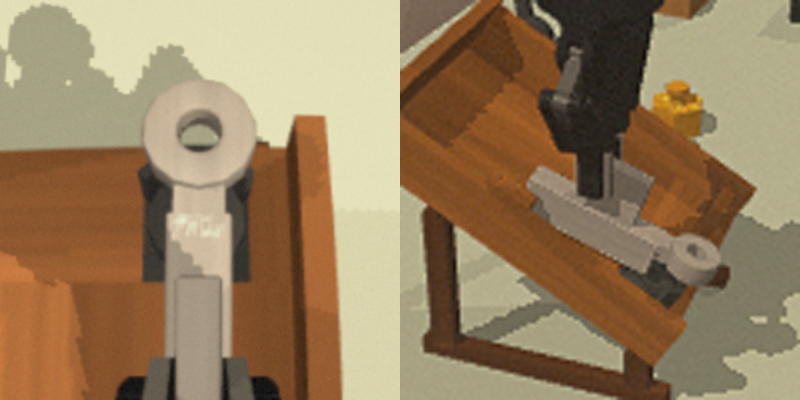

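The gate has slid down the slope and pitched about 17 degrees, with its eye resting high on the cradle plates. I'll re-grip lightly here, then lift and shift it up the slope.

drive_tool:
  xyz:
    - [0, 0, 0]
    - [0, 0, 0]
    - [0, 0, 0]
  turn: [0, 0, 0]
  claw: [0.08, 0.08, 0.08]
  grip_force: 20

```text
clock: 7.85
ee_pos: [0.5657, 0.0465, 0.2039]
orientation: [-0.0, -0.047, 0.999, 0.0]
contact_force: [-0.5, -0.0, -1.6]
finger_gap: 0.0096
gripper_force: 21.9
```

```bash
cat > eye.py <<'E'
from gz import *
z=np.array([-.4978,-.0464,.866]);z/=np.linalg.norm(z);y=np.array([z[1],-z[0],0]);y/=np.linalg.norm(y);RC=np.stack([np.cross(y,z),y,z],1);OC=np.array([.5287,.0406,.0797])  # as seen by wrist cam
def eye(Wpx=None,x0=.04):
    W,px=Wpx or wcloud();p,Rt,s=tcp();T=(W-p)@Rt
    k=(abs(T[...,1])<.03)&(T[...,0]>x0)&(T[...,0]<.12)&(T[...,2]>.06)&(T[...,2]<.13)&(px.max(-1)-px.min(-1).astype(int)<45)&(px.min(-1)>70)
    L=(W-OC)@RC;P=L[k];P=P[(P[:,2]>.008)&(P[:,2]<.1)&(abs(P[:,1])<.025)]
    # plane fit of the ring top (robust)
    K=np.ones(len(P),bool)
    for _ in range(15):
        m=P[K].mean(0);n=np.linalg.svd(P[K]-m,full_matrices=False)[2][2];n*=np.sign(n[2]);K=(abs((P-m)@n)<.0012)
    u=np.array([n[2],0,-n[0]]);u/=np.linalg.norm(u);v=np.cross(n,u);Q=np.stack([(P[K]-m)@u,(P[K]-m)@v],1)
    # circle: use extents of the down-slope and lateral edges
    a=np.percentile(Q[:,0],0.7)+.016;b=np.percentile(Q[:,1],[.7,99.3]).mean()
    c=m+a*u+b*v
    print("n",K.sum(),"pitch err deg",np.degrees(np.arctan2(-n[0],n[2])).round(1),"roll",np.degrees(np.arctan2(n[1],n[2])).round(1),"eye top centre (chute)",c.round(4),"eye base",(c-.016*n).round(4),"tool",(((OC+RC@c)-p)@Rt).round(4))
E
python3 -c "
from eye import *
w=gz();eye(w);go([.5654,.0452,.199],95.3);print(tcp()[2]['gripper_force'])"
```

```text
-0.06 [0.0826 0.0842];-0.05 [0.0826 0.0835];-0.04 [0.0653 0.0663];-0.03 [0.0676 0.0693];-0.02 [0.071  0.0722];-0.01 [0.0352 0.0398];0.0 [0.0352 0.0444];0.01 [0.0356 0.048 ];0.02 [0.0496 0.052 ];0.03 [0.0535 0.0897];0.04 [0.0928 0.095 ];0.05 [0.0945 0.097 ];0.06 [0.0958 0.0975];0.07 [0.0997 0.1018];0.08 [0.1025 0.104 ];
n 693 pitch err deg -17.1 roll 0.9 eye top centre (chute) [-0.0111  0.0008  0.0341] eye base [-0.0158  0.0006  0.0188] tool [ 0.064  -0.0016  0.1002]
xyz [ 0.0011 -0.0043  0.0163] turn 0.0003 t 7.9 tcp [0.5656 0.0465 0.2039] tool y yaw 95.36
21.86038166284561
```

drive_tool:
  xyz:
    - [0, 0, 0]
    - [0.04, 0, 0.013]
    - [0.04, 0, 0.013]
    - [0.04, 0, 0.013]
    - [0.04, 0, 0.013]
    - [0.04, 0, 0.013]
  turn: [0, 0, 0, 0, 0, 0]
  claw: [0.17, 0.17, 0.17, 0.08, 0.08, 0.08]
  grip_force: 20

```text
clock: 8.5
ee_pos: [0.5534, 0.0453, 0.2001]
orientation: [-0.0, -0.047, 0.999, -0.0]
contact_force: [-4.5, -0.2, 1.5]
finger_gap: 0.0097
gripper_force: 25.5
```

```bash
python3 -c "
from eye import *
w=gz();eye(w);go([.567,.0451,.216],95.3);print(tcp()[2]['gripper_force'],tcp()[2]['contact_force'])"
```

```text
-0.06 [0.0813 0.0854];-0.05 [0.0642 0.0647];-0.04 [0.065  0.0666];-0.01 [0.0358 0.0413];0.0 [0.0354 0.0446];0.01 [0.0356 0.0489];0.02 [0.0507 0.0869];0.03 [0.0901 0.092 ];0.04 [0.0906 0.0924];0.05 [0.0927 0.0946];0.06 [0.0968 0.0985];0.07 [0.0997 0.1008];
n 1330 pitch err deg -10.2 roll -0.1 eye top centre (chute) [-0.0108  0.0008  0.0352] eye base [-0.0137  0.0008  0.0194] tool [ 0.052  -0.0016  0.0954]
xyz [-0.0449 -0.0049 -0.053 ] turn 0.0003 t 8.55 tcp [0.5534 0.0453 0.2001] tool y yaw 95.36
25.515142679214478 [-4.27552263 -1.26271282  1.7175033 ]
```

drive_tool:
  xyz:
    - [0, 0, -0.05]
    - [-0.048, -0.002, -0.05]
    - [-0.048, -0.002, -0.05]
    - [-0.048, -0.002, -0.04]
    - [-0.048, -0.002, -0.03]
    - [-0.048, -0.002, -0.025]
  turn: [0, 0, 0, 0, 0, 0]
  claw: [0.08, 0.08, 0.08, 0.08, 0.08, 0.08]

```text
clock: 9.15
ee_pos: [0.5675, 0.0461, 0.2074]
orientation: [-0.0, -0.047, 0.999, -0.0]
contact_force: [-4.7, 0.1, 6.9]
finger_gap: 0.0097
gripper_force: 26.2
```

```bash
python3 -c "
from eye import *
w=gz();eye(w);go([.568,.0459,.197],95.3);print(tcp()[2]['gripper_force'],tcp()[2]['contact_force'])"
```

```text
-0.06 [0.0856 0.0871];-0.05 [0.0643 0.0646];-0.04 [0.0645 0.0663];-0.01 [0.0358 0.0412];0.0 [0.0354 0.0446];0.01 [0.0356 0.0489];0.02 [0.0509 0.0871];0.03 [0.0906 0.0926];0.04 [0.0914 0.093 ];0.05 [0.0938 0.0961];0.06 [0.0977 0.0994];0.07 [0.1008 0.1018];
n 913 pitch err deg -9.6 roll 0.4 eye top centre (chute) [0.005  0.0002 0.0336] eye base [0.0023 0.0001 0.0178] tool [ 0.0515 -0.0016  0.0963]
xyz [-0.0017 -0.0007  0.035 ] turn 0.0003 t 9.2 tcp [0.5675 0.0461 0.2075] tool y yaw 95.36
25.813186168670654 [-2.79993442 -0.47644683  3.35925272]
```

drive_tool:
  xyz:
    - [0, 0, 0.008]
    - [0, 0, 0.016]
    - [0, 0, 0.024]
    - [0, 0, 0.03]
    - [0, 0, 0.035]
    - [0, 0, 0.035]
  turn: [0, 0, 0, 0, 0, 0]
  claw: [0.08, 0.08, 0.08, 0.08, 0.08, 0.08]

```text
clock: 9.8
ee_pos: [0.5655, 0.0459, 0.1988]
orientation: [-0.001, -0.047, 0.999, -0.0]
contact_force: [-16.2, -0.9, 16.2]
finger_gap: 0.0101
gripper_force: 29.6
```

```bash
python3 -c "
from eye import *
w=gz();eye(w);go([.568,.0459,.197],95.3);print(tcp()[2]['gripper_force'],tcp()[2]['contact_force'])"
```

```text
-0.05 [0.0834 0.0843];-0.04 [0.0593 0.061 ];-0.03 [0.0628 0.0641];-0.01 [0.0355 0.0385];0.0 [0.0354 0.0428];0.01 [0.0356 0.0487];0.02 [0.0516 0.0901];0.03 [0.095  0.0972];0.04 [0.0958 0.0982];0.05 [0.101  0.1043];0.06 [0.1058 0.1074];
n 1029 pitch err deg -2.1 roll 0.2 eye top centre (chute) [0.0004 0.0004 0.0204] eye base [-0.0002  0.0004  0.0044] tool [ 0.0467 -0.0014  0.1014]
xyz [-0.0082 -0.0006  0.006 ] turn 0.0003 t 9.85 tcp [0.5655 0.0459 0.1988] tool y yaw 95.35
29.601297676563263 [-14.99564395  -1.313941    16.00622148]
```

drive_tool:
  xyz:
    - [0, 0, 0.004]
    - [0, 0, 0.004]
    - [0, 0, 0]
    - [0, 0, 0]
    - [0, 0, 0]
    - [0, 0, 0]
  turn: [0, 0, 0, 0, 0, 0]
  claw: [0.11, 0.13, 0.2, 0.25, 0.25, 0.25]

```text
clock: 10.45
ee_pos: [0.5681, 0.0461, 0.1968]
orientation: [-0.0, -0.047, 0.999, -0.0]
contact_force: [-0.5, -0.3, 0.6]
finger_gap: 0.0215
gripper_force: 0.0
```

```bash
python3 -c "
from eye import *
w=gz();eye(w);go([.568,.0459,.197],95.3);print(tcp()[2]['gripper_force'],tcp()[2]['contact_force'])"
```

```text
-0.06 [0.0786 0.0786];-0.05 [0.071  0.0804];-0.04 [0.0569 0.0587];-0.03 [0.0594 0.0619];-0.02 [0.065 0.068];-0.01 [0.0353 0.0707];0.0 [0.0362 0.0406];0.01 [0.0361 0.0455];0.02 [0.0481 0.0864];0.03 [0.0533 0.0934];0.04 [0.0932 0.0952];0.05 [0.0975 0.1007];0.06 [0.1026 0.1044];
n 1115 pitch err deg -2.5 roll 0.3 eye top centre (chute) [0.0004 0.0002 0.0203] eye base [-0.0003  0.0001  0.0043] tool [ 0.0495 -0.0016  0.0993]
xyz [ 0.0004 -0.0007 -0.0007] turn 0.0003 t 10.5 tcp [0.5681 0.0461 0.1968] tool y yaw 95.36
0.0 [-0.14484448  0.70178465  0.56542394]
```

drive_tool:
  xyz:
    - [0, 0, -0.16]
    - [0, 0, -0.18]
    - [0.15, 0.004, -0.18]
    - [0.15, 0.004, -0.1]
    - [0.15, 0.004, 0.03]
    - [0.15, 0.004, 0.06]
    - [0.15, 0.004, 0.075]
    - [0.15, 0.004, 0.085]
    - [0.15, 0.004, 0.095]
    - [0.15, 0.004, 0.095]
  turn: [0, 0, 0, 0, 0, 0, 0, 0, 0, 0]
  claw: [0.25, 0.25, 0, 0, 0, 0, 0, 0, 0, 0]

```text
clock: 11.5
ee_pos: [0.5239, 0.0432, 0.1715]
orientation: [0.002, -0.047, 0.999, 0.0]
contact_force: [-5.0, 0.5, 10.3]
finger_gap: 0.0003
gripper_force: 5.9
```

drive_tool:
  xyz:
    - [0, 0, 0.008]
    - [0, 0, 0.014]
    - [0.004, 0.004, 0.014]
    - [0.0, -0.004, 0.014]
    - [-0.006, 0, 0.014]
    - [0, 0, 0.014]
  turn: [0, 0, 0, 0, 0, 0]
  claw: [0, 0, 0, 0, 0, 0]

```text
clock: 12.1
ee_pos: [0.5238, 0.0432, 0.1711]
orientation: [0.003, -0.047, 0.999, 0.0]
contact_force: [-11.3, -1.4, 32.2]
finger_gap: 0.0001
gripper_force: 17.3
```

drive_tool:
  xyz:
    - [0, 0, -0.2]
    - [-0.1, 0, -0.4]
    - [-0.1, 0, -0.4]
    - [-0.1, 0, -0.4]
  turn: [0, 0, 0, 0]
  claw: [0, 0, 0.5, 1]

```text
clock: 12.5
ee_pos: [0.556, 0.0461, 0.29]
orientation: [0.005, -0.047, 0.999, 0.0]
contact_force: [0.3, 0.4, -0.2]
finger_gap: 0.0282
gripper_force: 0.0
```

```bash
cat > gate.py <<'E'
from eye import *
from chute import fitplane
def gate(save=None):
    out={}
    W,px=wcloud();c=capture("side");c2=capture("scene")
    for n,W_,p_ in [("wrist",W,px),("side",cloud(c),c["pixels"]),("scene",cloud(c2),c2["pixels"])]:
        L=(W_-OC)@RC
        f=(L[...,0]>.03)&(L[...,0]<.14)&(L[...,1]>-.12)&(L[...,1]<-.03)&(abs(L[...,2]+.014)<.006);dz=np.median(L[f][:,2])+.014;L[...,2]-=dz
        grey=(p_.max(-1).astype(int)-p_.min(-1)<40)&(p_.min(-1)>60)
        print(n,"dz",dz.round(4))
        for lab,x0,x1,zz in [("eye",-.025,.0165,.016),("arm",.024,.04,.012),("arm2",.085,.115,.012),("tab",.03,.09,.046)]:
            k=grey&(L[...,0]>x0)&(L[...,0]<x1)&(abs(L[...,1])<.022)&(abs(L[...,2]-zz)<.007)
            if k.sum()>5: print("  ",lab,k.sum(),"x",np.percentile(L[k][:,0],[2,98]).round(4),"y",np.percentile(L[k][:,1],[2,98]).round(4),"z",np.median(L[k][:,2]).round(4),end="")
        print()
    if save:
        cv2.imwrite(save,np.hstack([cv2.resize(px[60:260,220:420,::-1],(400,400)),cv2.resize(c["pixels"][150:250,290:390,::-1],(400,400),interpolation=cv2.INTER_CUBIC)]))
E
python3 -c "
from gate import *
gate('pics/p5.png');go([.5287,.0406,.3])"
```

```text
wrist dz 0.0001
   eye 562 x [-0.0157  0.0147] y [-0.0146  0.0147] z 0.0155   arm 114 x [0.0246 0.0396] y [-0.0084  0.0085] z 0.012   arm2 300 x [0.0863 0.1084] y [-0.0078  0.0083] z 0.012   tab 188 x [0.0411 0.0806] y [-0.0041  0.0046] z 0.0458
side dz -0.0003
   eye 119 x [-0.0136  0.0151] y [-0.0105  0.0183] z 0.0149   arm 49 x [0.0248 0.0393] y [-0.0041  0.0126] z 0.0112   arm2 79 x [0.0861 0.1102] y [-0.0046  0.0123] z 0.0113   tab 89 x [0.0435 0.08  ] y [-0.0016  0.0086] z 0.0446
scene dz -0.0017
   eye 27 x [-0.0121  0.0159] y [-0.0016  0.0145] z 0.0142   arm2 28 x [0.0997 0.114 ] y [-0.0053  0.0089] z 0.0093   tab 33 x [0.0462 0.084 ] y [-0.0036  0.0054] z 0.0456
xyz [ 0.0822 -0.0099 -0.0526] turn 0 t 12.65 tcp [0.553  0.0459 0.2842] tool y yaw 95.35
```

View pics/p5.png

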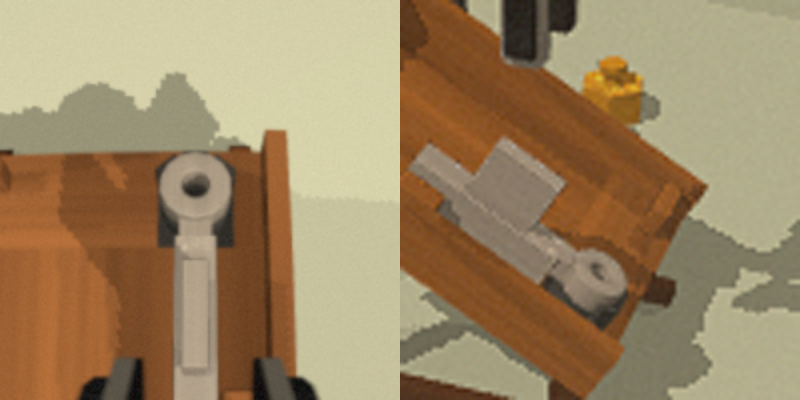

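The left crop shows the eye seated squarely on the knuckle with the arm up the slope. The right crop confirms the gate lies on the floor against the rest side. The measured eye top is at z ≈ 15.5–16 mm, so it is seated. Next is the pin.

```bash
python3 -c "
from h import *
go([.45,.295,.25],95.3)"
```

```text
xyz [0.2643 0.8589 0.1141] turn 0.0003 t 12.65 tcp [0.553  0.0459 0.2842] tool y yaw 95.35
```

drive_tool:
  xyz:
    - [0.26, 0.86, 0]
    - [0.26, 0.86, 0]
    - [0.26, 0.86, 0.05]
    - [0.26, 0.86, 0.11]
    - [0.26, 0.86, 0.11]
    - [0.26, 0.86, 0.11]
    - [0.26, 0.86, 0.11]
    - [0.26, 0.86, 0.11]
  turn: [0, 0, 0, 0, 0, 0, 0, 0]
  claw: [1, 1, 1, 1, 1, 1, 1, 1]

```text
clock: 13.45
ee_pos: [0.4505, 0.2952, 0.2504]
orientation: [-0.001, -0.047, 0.999, -0.001]
contact_force: [1.0, 0.4, -0.4]
finger_gap: 0.085
gripper_force: 0.0
```

```bash
python3 - <<'E'
from h import *
W,px=wcloud();np.savez("w6.npz",W=W,px=px)
near=(np.abs(W[...,0]-.437)<.05)&(np.abs(W[...,1]-.29)<.05)
for lo,hi in [(.07,.095),(.047,.053)]:
    P=W[near&(W[...,2]>lo)&(W[...,2]<hi)];rect(P);print(np.median(P[:,2]))
Q=W[near&(W[...,2]>.076)&(W[...,2]<.084)];rect(Q)
go([.437,.29,.15],95.3)
E
```

```text
rect centre [433.6 291.3] size 24.9 11.2 long-axis yaw 5.99 n 441 mean [0.4328 0.2911 0.0797]
0.07990079919137555
rect centre [433.7 291.2] size 61.3 60.8 long-axis yaw -16.39 n 3827 mean [0.4321 0.2911 0.05  ]
0.05002681878723614
rect centre [433.6 291.3] size 24.9 11.2 long-axis yaw 5.7 n 427 mean [0.4331 0.2911 0.0799]
xyz [ 0.0478 -0.0111  0.3362] turn 0.0003 t 13.5 tcp [0.4511 0.2948 0.2508] tool y yaw 95.35
```

```bash
python3 -c "
from h import *
go([.4336,.2920,.133],95.7)"
```

```text
xyz [ 0.0584 -0.0033  0.3929] turn -0.0019 t 13.5 tcp [0.4511 0.2948 0.2508] tool y yaw 95.35
```

drive_tool:
  xyz:
    - [0.058, -0.003, 0.15]
    - [0.058, -0.003, 0.25]
    - [0.058, -0.003, 0.33]
    - [0.058, -0.003, 0.37]
    - [0.058, -0.003, 0.393]
    - [0.058, -0.003, 0.393]
    - [0.058, -0.003, 0.393]
    - [0.058, -0.003, 0.393]
    - [0.058, -0.003, 0.393]
    - [0.058, -0.003, 0.393]
    - [0.058, -0.003, 0.393]
  turn: [-0.002, -0.002, -0.002, -0.002, -0.002, -0.002, -0.002, -0.002, -0.002, -0.002, -0.002]
  claw: [1, 1, 0.8, 0.5, 0.3, 0.2, 0.1, 0.1, 0.1, 0.1, 0.1]
  grip_force: 25

```text
clock: 14.6
ee_pos: [0.4347, 0.2933, 0.1347]
orientation: [0.001, -0.05, 0.999, 0.0]
contact_force: [0.4, -1.0, 6.0]
finger_gap: 0.0115
gripper_force: 29.6
```

drive_tool:
  xyz:
    - [0, 0, -0.06]
    - [0, 0, -0.12]
    - [0, 0, -0.125]
    - [0.02, 0, -0.125]
    - [0.04, 0, -0.122]
    - [0.06, 0, -0.118]
    - [0.08, 0, -0.112]
    - [0.1, 0, -0.106]
    - [0.115, 0, -0.1]
    - [0.125, 0, -0.096]
    - [0.125, 0, -0.096]
  turn: [0, 0, 0, 0, 0, 0, 0, 0, 0, 0, 0]
  claw: [0.1, 0.1, 0.1, 0.1, 0.1, 0.1, 0.1, 0.1, 0.1, 0.1, 0.1]

```text
clock: 15.7
ee_pos: [0.3967, 0.2895, 0.1623]
orientation: [0.001, -0.05, 0.999, 0.0]
contact_force: [2.4, 0.7, 4.1]
finger_gap: 0.0112
gripper_force: 30.5
```

```bash
cat > pin.py <<'E'
from gate import *
def pin(save=None):
    p,Rt,s=tcp();c=capture("side");W,px=wcloud()
    for n,W_,p_ in [("side",cloud(c),c["pixels"].astype(int)),("wrist",W,px.astype(int))]:
        T=(W_-p)@Rt
        yel=(p_[...,0]-p_[...,2]>60)&(p_[...,0]>90)
        k=yel&(abs(T[...,1])<.013)&(T[...,0]>-.07)&(T[...,0]<.05)&(T[...,2]>.03)&(T[...,2]<.15)
        P=T[k]
        if len(P)>10:
            print(n,len(P))
            for z0 in np.arange(.05,.15,.008):
                q=P[abs(P[:,2]-z0)<.004]
                if len(q)>1: print("   z",z0.round(3),"x",np.percentile(q[:,0],[5,50,95]).round(4),"y",np.median(q[:,1]).round(4),len(q))
    if save: 
        u=slice(None);cv2.imwrite(save,np.hstack([cv2.resize(c["pixels"][...,::-1][SB],(400,400),interpolation=cv2.INTER_CUBIC),cv2.resize(px[60:320,190:450,::-1],(400,400))]))
SB=(slice(260,380),slice(270,390))
E
python3 -c "
from pin import *
pin('pics/p7.png')"
```

```text
side 849
   z 0.058 x [-0.0186 -0.0145 -0.0133] y 0.0063 3
   z 0.066 x [-0.0233 -0.0178 -0.013 ] y 0.0057 28
   z 0.074 x [-0.0217 -0.0162 -0.0119] y 0.0073 42
   z 0.082 x [-0.026  -0.0222 -0.0098] y 0.004 15
   z 0.09 x [-0.0292 -0.0249 -0.0191] y 0.0043 30
   z 0.098 x [-0.0337 -0.0299 -0.0238] y 0.0038 23
   z 0.106 x [-0.0382 -0.0325 -0.0125] y 0.0042 29
   z 0.114 x [-0.0661 -0.0377 -0.0057] y 0.0007 523
   z 0.122 x [-0.0437 -0.0071 -0.0014] y -0.001 46
   z 0.13 x [-0.0107 -0.0055 -0.0007] y -0.0016 38
   z 0.138 x [-0.0105 -0.0063 -0.0013] y 0.0013 34
   z 0.146 x [-0.0106 -0.0063 -0.0008] y 0.0001 38
wrist 2017
   z 0.05 x [-0.0095 -0.004   0.002 ] y -0.0012 741
   z 0.058 x [0.002  0.0063 0.0098] y -0.0017 482
   z 0.114 x [-0.068  -0.0148 -0.0031] y -0.0018 792
```

View pics/p7.png

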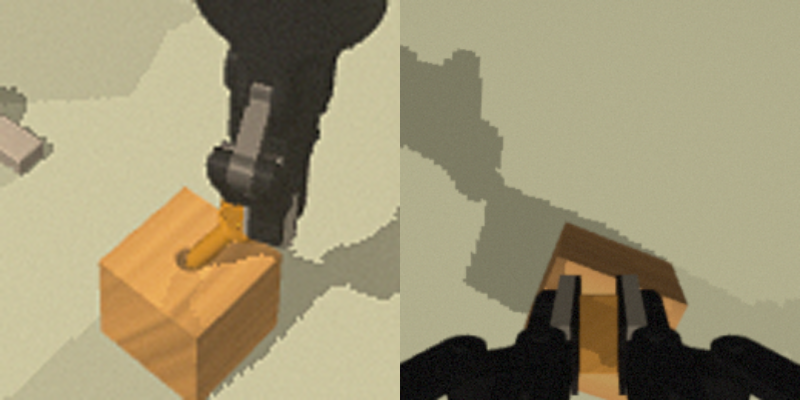

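The left crop shows the pin tilted in the grip with its tip at the block's hole (crop (190,260)). The right crop shows the head between the pads. Geometry puts the tip at about tool (-38, 0, 117) mm, a lean of about 30 degrees.

drive_tool:
  xyz:
    - [0.03, 0, -0.05]
    - [0.05, 0, -0.1]
    - [0.05, 0, -0.25]
    - [0.05, 0, -0.27]
  turn: [0, 0, 0, 0]
  claw: [0.1, 0.1, 0.1, 0.1]
  grip_force: 25

```text
clock: 16.2
ee_pos: [0.3818, 0.288, 0.2463]
orientation: [0.001, -0.05, 0.999, 0.001]
contact_force: [0.5, -0.0, -0.6]
finger_gap: 0.0115
gripper_force: 29.9
```

```bash
python3 -c "
from h import *
go([.467,.036,.245],95.3)"
```

```text
xyz [-0.1987 -0.8643  0.0031] turn 0.0024 t 16.2 tcp [0.3818 0.288  0.2463] tool y yaw 95.72
```

drive_tool:
  xyz:
    - [-0.19, -0.864, 0]
    - [-0.19, -0.864, 0]
    - [-0.19, -0.864, 0]
    - [-0.19, -0.864, 0]
    - [-0.19, -0.864, 0]
    - [-0.19, -0.864, 0]
    - [-0.19, -0.864, 0]
    - [-0.19, -0.864, 0]
  turn: [0.002, 0.002, 0.002, 0.002, 0.002, 0.002, 0.002, 0.002]
  claw: [0.1, 0.1, 0.1, 0.1, 0.1, 0.1, 0.1, 0.1]

```text
clock: 17.0
ee_pos: [0.4635, 0.0354, 0.2421]
orientation: [-0.002, -0.046, 0.999, 0.0]
contact_force: [0.4, 0.7, -0.9]
finger_gap: 0.0115
gripper_force: 29.8
```

```bash
cat > pin2.py <<'E'
from gate import *
def pin2(save=None):
    p,Rt,s=tcp();go([.4795,.0371,.2155],95.3)
    cs=[capture("side"),capture("scene")]
    for n,c in zip(["side","scene"],cs):
        W_=cloud(c);p_=c["pixels"].astype(int);T=(W_-p)@Rt;L=(W_-OC)@RC
        # brass: yellow and above eye, outside wood: restrict to a box along the expected pin line
        d=np.abs(T[...,0]+.577*(T[...,2]-.0511))
        k=(p_[...,0]-p_[...,2]>40)&(abs(T[...,1])<.014)&(d<.016)&(T[...,2]>.045)&(T[...,2]<.122)
        P=T[k];print(n,len(P))
        for z0 in np.arange(.05,.125,.008):
            q=P[abs(P[:,2]-z0)<.004]
            if len(q)>1: print("   z",z0.round(3),"x",np.percentile(q[:,0],[5,50,95]).round(4),"y",np.percentile(q[:,1],[5,50,95]).round(4),len(q))
        if len(P): print("  max z",P[:,2].max().round(4), "tipmost",P[P[:,2]>P[:,2].max()-.004].mean(0).round(4))
        e=(p_.max(-1)-p_.min(-1)<40)&(p_.min(-1)>60)&(abs(L[...,0])<.0165)&(abs(L[...,1])<.022)&(abs(L[...,2]-.016)<.004)
        if e.sum()>5: print("  eye top chute x",np.percentile(L[e][:,0],[2,98]).round(4),"y",np.percentile(L[e][:,1],[2,98]).round(4))
    if save: 
        a=cs[0]["pixels"][150:250,290:390,::-1];b=cs[1]["pixels"][150:250,310:410,::-1]
        cv2.imwrite(save,np.hstack([cv2.resize(v,(400,400),interpolation=cv2.INTER_CUBIC) for v in (a,b)]))
E
python3 -c "
from pin2 import *
pin2('pics/p8.png')"
```

```text
xyz [-0.0537  0.0006  0.0884] turn -0.0 t 17.0 tcp [0.4635 0.0354 0.2421] tool y yaw 95.3
side 158
   z 0.05 x [-0.0151 -0.0131 -0.0127] y [0.0047 0.0063 0.0075] 4
   z 0.058 x [-0.0193 -0.0158 -0.0127] y [0.002  0.0058 0.007 ] 14
   z 0.066 x [-0.0224 -0.0165 -0.0123] y [0.0013 0.0055 0.0079] 23
   z 0.074 x [-0.0216 -0.0148 -0.0048] y [0.0048 0.0066 0.0117] 30
   z 0.082 x [-0.0243 -0.0174 -0.0059] y [0.0012 0.0051 0.0081] 22
   z 0.09 x [-0.0281 -0.0229 -0.0172] y [0.0011 0.0036 0.0059] 19
   z 0.098 x [-0.0319 -0.0271 -0.0227] y [0.0016 0.0046 0.0057] 19
   z 0.106 x [-0.0373 -0.0326 -0.025 ] y [0.0014 0.0034 0.0054] 20
   z 0.114 x [-0.0369 -0.0347 -0.0313] y [0.0035 0.0037 0.0046] 6
  max z 0.1145 tipmost [-0.0344  0.0039  0.1122]
  eye top chute x [-0.0132  0.0151] y [-0.0105  0.0173]
scene 154
   z 0.05 x [-0.0161 -0.0126 -0.0029] y [-0.0053 -0.0005  0.0052] 21
   z 0.058 x [-0.0207 -0.0184 -0.0118] y [-0.0054  0.0019  0.0055] 20
   z 0.066 x [-0.0252 -0.0222 -0.016 ] y [-0.0062 -0.001   0.0054] 19
   z 0.074 x [-0.0253 -0.0223 -0.0137] y [-0.0082  0.0035  0.0082] 20
   z 0.082 x [-0.0271 -0.0236 -0.0221] y [-0.0032  0.0006  0.0038] 16
   z 0.09 x [-0.0312 -0.0283 -0.0248] y [-0.0041 -0.0002  0.0036] 15
   z 0.098 x [-0.0372 -0.0327 -0.0284] y [-0.0044 -0.0001  0.0037] 22
   z 0.106 x [-0.0399 -0.0377 -0.0327] y [-0.0044  0.0008  0.0036] 14
   z 0.114 x [-0.0392 -0.0376 -0.0362] y [-0.0035  0.0004  0.0027] 7
  max z 0.1154 tipmost [-0.0383 -0.0006  0.1136]
  eye top chute x [-0.0107  0.0157] y [-0.0028  0.0141]
```

View pics/p8.png

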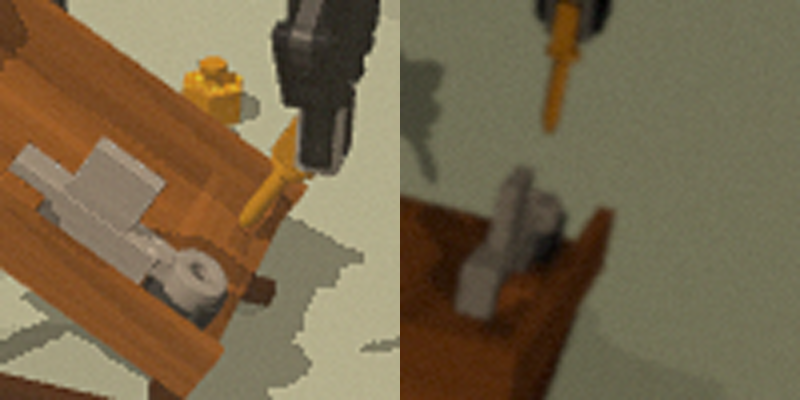

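The left crop shows the pin leaning with its tip at (247,222), above and beside the eye at (205,268). The right crop shows it in line with the hinge from the front.

drive_tool:
  xyz:
    - [-0.03, 0.001, 0.04]
    - [-0.055, 0.002, 0.08]
    - [-0.062, 0.002, 0.094]
    - [-0.066, 0.002, 0.101]
    - [-0.07, 0.002, 0.107]
    - [-0.074, 0.002, 0.114]
    - [-0.078, 0.002, 0.121]
    - [-0.082, 0.002, 0.128]
    - [-0.085, 0.002, 0.134]
    - [-0.085, 0.002, 0.134]
  turn: [0, 0, 0, 0, 0, 0, 0, 0, 0, 0]
  claw: [0.1, 0.1, 0.1, 0.1, 0.1, 0.1, 0.1, 0.1, 0.1, 0.1]

```text
clock: 18.1
ee_pos: [0.4895, 0.0384, 0.2026]
orientation: [-0.0, -0.047, 0.999, -0.0]
contact_force: [-1.6, 0.0, -1.4]
finger_gap: 0.0111
gripper_force: 29.8
```

```bash
python3 -c "
from pin2 import *
pin2('pics/p9.png')"
```

```text
xyz [ 0.0336 -0.0014 -0.0429] turn 0.0003 t 18.1 tcp [0.4895 0.0384 0.2026] tool y yaw 95.36
side 145
   z 0.05 x [-0.0144 -0.013  -0.0126] y [0.0044 0.0057 0.0061] 4
   z 0.058 x [-0.0187 -0.0145 -0.0105] y [0.003  0.0062 0.0122] 14
   z 0.066 x [-0.0221 -0.017  -0.0101] y [0.0043 0.0067 0.0122] 20
   z 0.074 x [-0.0219 -0.0157 -0.0059] y [0.0044 0.0068 0.0117] 27
   z 0.082 x [-0.023  -0.0177 -0.0062] y [0.0017 0.0057 0.01  ] 16
   z 0.09 x [-0.0286 -0.0236 -0.0177] y [0.0013 0.0041 0.0059] 18
   z 0.098 x [-0.0349 -0.0281 -0.0223] y [-0.0005  0.0037  0.0062] 17
   z 0.106 x [-0.0408 -0.0342 -0.0262] y [-0.0083  0.0034  0.0123] 26
   z 0.114 x [-0.0319 -0.0311 -0.0304] y [0.0031 0.0038 0.0045] 2
  max z 0.1218 tipmost [-0.0504  0.0135  0.1218]
  eye top chute x [-0.013   0.0148] y [-0.0081  0.0181]
scene 136
   z 0.05 x [-0.0156 -0.0132 -0.0073] y [-0.005  -0.0001  0.0058] 23
   z 0.058 x [-0.0214 -0.0182 -0.0143] y [-0.006  -0.001   0.0047] 14
   z 0.066 x [-0.0251 -0.0229 -0.0125] y [-0.0063 -0.0001  0.0049] 22
   z 0.074 x [-0.0253 -0.0218 -0.0118] y [-0.0084  0.0044  0.0076] 19
   z 0.082 x [-0.0268 -0.0238 -0.0209] y [-0.005  -0.0003  0.0036] 17
   z 0.09 x [-0.0322 -0.0275 -0.0257] y [-0.0033  0.0005  0.0032] 13
   z 0.098 x [-0.0351 -0.0319 -0.0272] y [-0.0027  0.001   0.003 ] 14
   z 0.106 x [-0.0392 -0.0368 -0.0329] y [-0.002   0.0014  0.004 ] 12
   z 0.114 x [-0.0291 -0.0267 -0.0242] y [0.0028 0.0032 0.0036] 2
  max z 0.1153 tipmost [-0.0267  0.0032  0.1142]
```

View pics/p9.png

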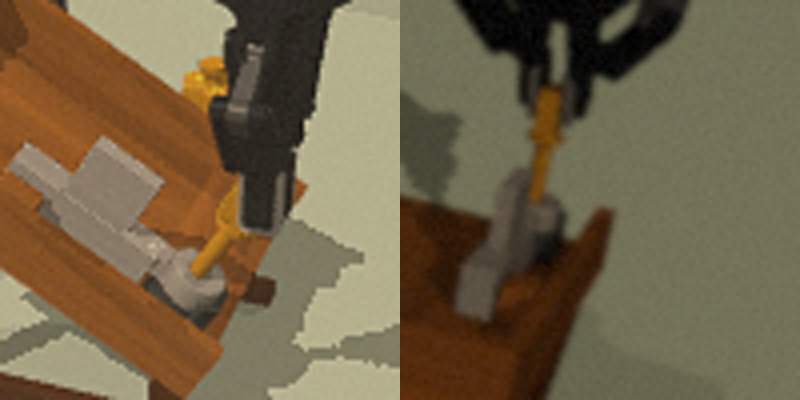

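The left crop shows the tip entering the eye's hole at (200,270), with no contact force. That's more pictures than the limit of 10, so I'll go by numbers only from here.

drive_tool:
  xyz:
    - [-0.005, 0, 0.009]
    - [-0.01, 0, 0.017]
    - [-0.015, 0, 0.026]
    - [-0.02, 0, 0.035]
    - [-0.02, 0, 0.035]
  turn: [0, 0, 0, 0, 0]
  claw: [0.1, 0.1, 0.1, 0.1, 0.1]

```text
clock: 18.7
ee_pos: [0.4959, 0.0391, 0.1921]
orientation: [-0.0, -0.047, 0.999, -0.0]
contact_force: [-0.7, 0.3, -0.8]
finger_gap: 0.0115
gripper_force: 29.8
```

drive_tool:
  xyz:
    - [-0.005, 0, 0.009]
    - [-0.01, 0, 0.017]
    - [-0.015, 0, 0.026]
    - [-0.02, 0, 0.035]
    - [-0.023, 0, 0.041]
    - [-0.027, 0, 0.047]
    - [-0.027, 0, 0.047]
  turn: [0, 0, 0, 0, 0, 0, 0]
  claw: [0.1, 0.1, 0.1, 0.1, 0.1, 0.1, 0.1]

```text
clock: 19.4
ee_pos: [0.5039, 0.0398, 0.1782]
orientation: [-0.0, -0.047, 0.999, -0.0]
contact_force: [-0.3, -0.5, -1.3]
finger_gap: 0.0112
gripper_force: 29.8
```

```bash
cat > chk.py <<'E'
from gate import *
def chk():
    gate()
    for n in ["side","scene"]:
        c=capture(n);p=c["pixels"].astype(int);L=(cloud(c)-OC)@RC
        k=(p[...,0]-p[...,2]>45)&(p[...,0]>p[...,1]+15)&(abs(L[...,0])<.03)&(abs(L[...,1])<.018)&(L[...,2]>.012)&(L[...,2]<.1)
        P=L[k];print(n,"brass",len(P))
        for z0 in np.arange(.014,.08,.004):
            q=P[abs(P[:,2]-z0)<.002]
            if len(q)>1: print("  z",z0.round(3),"x",np.percentile(q[:,0],[5,50,95]).round(4),"y",np.percentile(q[:,1],[5,50,95]).round(4),len(q))
E
python3 -c "
from chk import *
p,R,s=tcp();print(p,s['contact_force']);chk()"
```

```text
[0.50390081 0.03980193 0.17823036] [-0.31226742 -0.50038047 -1.25507056]
wrist dz 0.0001
   eye 42 x [-0.0155 -0.0142] y [-0.005   0.0056] z 0.0156   arm 617 x [0.0244 0.0367] y [-0.0082  0.0086] z 0.0119
side dz -0.0002
   eye 90 x [-0.0128  0.0152] y [-0.0037  0.0178] z 0.0151   arm 45 x [0.0241 0.0394] y [-0.0055  0.0126] z 0.0115   arm2 83 x [0.0862 0.1119] y [-0.0057  0.0126] z 0.0111   tab 79 x [0.0451 0.0816] y [-0.0017  0.0086] z 0.0448
scene dz -0.0017
   eye 11 x [0.0021 0.0163] y [0.0028 0.0141] z 0.0133   arm2 28 x [0.0858 0.1149] y [-0.0039  0.009 ] z 0.0098   tab 29 x [0.0502 0.0863] y [-0.0033  0.0054] z 0.0454
side brass 77
  z 0.014 x [-0.0016  0.0041  0.0149] y [-0.0043  0.0047  0.0068] 6
  z 0.018 x [-0.0002  0.0024  0.0063] y [0.0051 0.0055 0.0068] 4
  z 0.022 x [-0.0057  0.0029  0.0091] y [0.0058 0.009  0.0118] 9
  z 0.026 x [-0.0049  0.0038  0.0122] y [0.0064 0.0087 0.0114] 18
  z 0.03 x [-0.0076  0.0075  0.0134] y [0.006  0.0075 0.0095] 14
  z 0.034 x [-0.0061  0.0077  0.0143] y [0.0026 0.0073 0.0139] 10
  z 0.038 x [0.0085 0.0096 0.0109] y [0.0069 0.0087 0.0092] 4
  z 0.042 x [0.011  0.013  0.0145] y [0.0055 0.0083 0.009 ] 4
  z 0.046 x [0.0122 0.0132 0.0143] y [0.0072 0.0074 0.0091] 3
  z 0.054 x [0.0133 0.0139 0.0145] y [0.0129 0.0132 0.0136] 2
scene brass 89
  z 0.014 x [-0.0086  0.0014  0.0093] y [0.003  0.0043 0.0069] 4
  z 0.018 x [0.0071 0.008  0.0109] y [-0.0005  0.0013  0.0038] 5
  z 0.022 x [0.0066 0.0129 0.0141] y [0.0008 0.0064 0.009 ] 9
  z 0.026 x [0.003  0.0107 0.0164] y [0.0024 0.0064 0.0088] 8
  z 0.03 x [0.0079 0.0135 0.0172] y [0.0011 0.0057 0.0062] 7
  z 0.034 x [0.0125 0.0153 0.0162] y [0.0005 0.003  0.0059] 7
  z 0.038 x [0.0065 0.0147 0.0167] y [-0.0051 -0.      0.0067] 13
  z 0.042 x [0.0121 0.0153 0.0162] y [-0.0034  0.0013  0.0065] 11
  z 0.046 x [0.0106 0.0147 0.0169] y [-0.0044  0.0026  0.0062] 10
  z 0.05 x [0.0052 0.0146 0.0173] y [-0.0041 -0.      0.0049] 14
```

drive_tool:
  xyz:
    - [-0.004, 0, 0.007]
    - [-0.008, 0, 0.0145]
    - [-0.01, 0, 0.0175]
    - [-0.01, 0, 0.0175]
  turn: [0, 0, 0, 0]
  claw: [0.1, 0.1, 0.1, 0.1]

```text
clock: 20.05
ee_pos: [0.5068, 0.0401, 0.1732]
orientation: [0.0, -0.047, 0.999, -0.0]
contact_force: [-0.8, -0.0, -1.5]
finger_gap: 0.0114
gripper_force: 29.8
```

drive_tool:
  xyz:
    - [-0.002, 0, 0.004]
    - [-0.004, 0, 0.007]
    - [-0.006, 0, 0.0105]
    - [-0.006, 0, 0.0105]
  turn: [0, 0, 0, 0]
  claw: [0.1, 0.1, 0.1, 0.1]

```text
clock: 20.45
ee_pos: [0.507, 0.0401, 0.1729]
orientation: [-0.0, -0.047, 0.999, -0.0]
contact_force: [-15.6, -1.2, 23.6]
finger_gap: 0.0111
gripper_force: 33.1
```

drive_tool:
  xyz:
    - [0.005, 0, -0.009]
    - [0.005, 0, -0.009]
    - [0.005, 0, -0.009]
    - [0.005, 0, -0.009]
    - [0.03, 0, -0.12]
    - [0.03, 0, -0.27]
    - [0.03, 0, -0.4]
    - [0.03, 0, -0.4]
  turn: [0, 0, 0, 0, 0, 0, 0, 0]
  claw: [0.15, 0.25, 0.3, 0.3, 0.3, 0.3, 0.3, 0.3]

```text
clock: 21.25
ee_pos: [0.5014, 0.0395, 0.2954]
orientation: [0.004, -0.047, 0.999, 0.0]
contact_force: [0.3, -0.1, 1.1]
finger_gap: 0.0257
gripper_force: 0.0
```

```bash
cat > head.py <<'E'
from chk import *
def head():
    W,px=wcloud();L=(W-OC)@RC;p=px.astype(int)
    k=(p[...,0]-p[...,2]>45)&(abs(L[...,0])<.03)&(abs(L[...,1])<.018)&(L[...,2]>.014)&(L[...,2]<.08)
    P=L[k];print("wrist brass",len(P),"zmax",np.percentile(P[:,2],[50,98]).round(4))
    for z0 in np.arange(.018,.06,.004):
        q=P[abs(P[:,2]-z0)<.002]
        if len(q)>1: print("  z",z0.round(3),"x",np.percentile(q[:,0],[5,50,95]).round(4),"y",np.percentile(q[:,1],[5,50,95]).round(4),len(q))
E
python3 -c "
from head import *
go([.5287,.0406,.3]);head();gate()"
```

```text
xyz [-0.0911 -0.005  -0.0146] turn 0 t 21.25 tcp [0.5014 0.0395 0.2954] tool y yaw 95.36
wrist brass 590 zmax [0.0456 0.0473]
  z 0.018 x [-0.0068  0.0011  0.012 ] y [-0.0094  0.0067  0.0095] 70
  z 0.022 x [-0.0031  0.0016  0.006 ] y [-0.0097 -0.007   0.0093] 46
  z 0.026 x [0.0126 0.0126 0.0129] y [-0.0045 -0.0001  0.0042] 12
  z 0.03 x [0.0122 0.0126 0.0127] y [-0.0048  0.002   0.005 ] 5
  z 0.034 x [0.0128 0.0129 0.013 ] y [-0.0045 -0.0014  0.0043] 9
  z 0.038 x [0.0128 0.0131 0.0132] y [-0.0051 -0.0001  0.0048] 14
  z 0.042 x [0.0119 0.0122 0.013 ] y [-0.0052  0.0011  0.0053] 5
  z 0.046 x [-0.0102  0.001   0.0123] y [-0.0055 -0.0005  0.0052] 409
wrist dz 0.0001
   eye 369 x [-0.0114  0.0158] y [-0.0152  0.015 ] z 0.0158   arm 281 x [0.0248 0.0396] y [-0.0078  0.0086] z 0.0121   arm2 501 x [0.0862 0.1098] y [-0.0075  0.0087] z 0.0119   tab 603 x [0.043 0.081] y [-0.0043  0.0053] z 0.0458
side dz -0.0003
   eye 71 x [-0.0129  0.0154] y [0.0005 0.0189] z 0.0146   arm 43 x [0.0245 0.0393] y [-0.0046  0.0127] z 0.0108   arm2 90 x [0.0862 0.1118] y [-0.0049  0.0127] z 0.0114   tab 83 x [0.0451 0.0815] y [-0.0013  0.0089] z 0.0445
scene dz -0.0016
   arm2 18 x [0.1124 0.1148] y [-0.0049  0.0092] z 0.0087   tab 28 x [0.0569 0.0858] y [-0.0037  0.0054] z 0.0447
```

```bash
cat > swing.py <<'E'
from eye import *
O=np.array([.5287,.0419,.0797])
def tgt(phi,extra=0,rho=.065,tz=.024):
    f=np.radians(phi);n=np.array([-np.sin(f),np.cos(f)]);d=.005+.0145*abs(np.cos(f))+.010*abs(np.sin(f))+extra
    q=rho*np.array([np.cos(f),np.sin(f)])+d*n
    return O+RC@np.array([*q,tz])+[0,0,.073]
def rows(L):
    p,R,s=tcp();
    for t in L: print(((R.T@(t-p))/.3).round(3).tolist())
E
python3 -c "
from swing import *
a=tgt(0,.008)
print(a,tgt(-90));rows([a+[0,0,.06],a])"
```

```text
[0.57024954 0.07339204 0.20598355] [ 0.53571929 -0.02272748  0.18098459]
[-0.247, 0.091, 0.075]
[-0.247, 0.091, 0.275]
```

drive_tool:
  xyz:
    - [-0.1, 0.09, 0]
    - [-0.247, 0.091, 0]
    - [-0.247, 0.091, 0.075]
    - [-0.247, 0.091, 0.2]
    - [-0.247, 0.091, 0.26]
    - [-0.247, 0.091, 0.275]
    - [-0.247, 0.091, 0.275]
  turn: [0, 0, 0, 0, 0, 0, 0]
  claw: [0, 0, 0, 0, 0, 0, 0]

```text
clock: 22.15
ee_pos: [0.57, 0.0734, 0.206]
orientation: [-0.002, -0.047, 0.999, -0.0]
contact_force: [0.1, 1.2, 0.5]
finger_gap: -0.0002
gripper_force: 0.0
```

```bash
python3 -c "
from swing import *
print(tcp()[0],tcp()[2]['contact_force'],tcp()[2]['finger_gap']);rows([tgt(0),tgt(-8),tgt(-16),tgt(-24),tgt(-32),tgt(-40),tgt(-48),tgt(-55),tgt(-62),tgt(-69),tgt(-75),tgt(-80)])"
```

```text
[0.56997602 0.07338923 0.20601546] [0.07690726 1.24305767 0.53211452] -0.00020316923631468
[-0.001, -0.027, 0.0]
[-0.007, -0.053, -0.004]
[-0.011, -0.082, -0.006]
[-0.011, -0.112, -0.006]
[-0.007, -0.143, -0.003]
[0.001, -0.173, 0.001]
[0.014, -0.203, 0.009]
[0.028, -0.228, 0.017]
[0.046, -0.251, 0.027]
[0.067, -0.271, 0.039]
[0.087, -0.285, 0.051]
[0.105, -0.295, 0.062]
```

drive_tool:
  xyz:
    - [-0.001, -0.027, 0]
    - [-0.007, -0.053, -0.004]
    - [-0.011, -0.082, -0.006]
    - [-0.011, -0.112, -0.006]
    - [-0.007, -0.143, -0.003]
    - [0.001, -0.173, 0.001]
    - [0.014, -0.203, 0.009]
    - [0.028, -0.228, 0.017]
    - [0.046, -0.251, 0.027]
    - [0.067, -0.271, 0.039]
    - [0.087, -0.285, 0.051]
    - [0.105, -0.295, 0.062]
  turn: [0, 0, 0, 0, 0, 0, 0, 0, 0, 0, 0, 0]
  claw: [0, 0, 0, 0, 0, 0, 0, 0, 0, 0, 0, 0]

```text
clock: 23.35
ee_pos: [0.55, -0.0165, 0.1912]
orientation: [0.004, -0.047, 0.999, 0.003]
contact_force: [7.9, 14.5, 10.6]
finger_gap: 0.0002
gripper_force: 9.0
```

```bash
cat > fin.py <<'E'
from swing import *
def fin():
    for n in ["side","scene"]:
        c=capture(n);p=c["pixels"].astype(int);L=(cloud(c)-OC)@RC
        g=(p.max(-1)-p.min(-1)<40)&(p.min(-1)>60)&(L[...,0]>-.04)&(L[...,0]<.13)&(L[...,1]>-.125)&(L[...,1]<.03)
        for lab,z0,z1 in [("arm",.007,.014),("tab",.040,.05)]:
            P=L[g&(L[...,2]>z0)&(L[...,2]<z1)&(np.hypot(L[...,0],L[...,1])>.024)]
            if len(P)>8: 
                (ce,(w,h),a)=cv2.minAreaRect((P[:,:2]*1000).astype(np.float32));
                if w<h:w,h,a=h,w,a+90
                print(n,lab,len(P),"centre",np.round(ce,1),"size",round(w,1),round(h,1),"ang",round((a+180)%180-180,1))
E
python3 -c "
from fin import *
fin();rows([tgt(-84),tgt(-88),tgt(-91),tgt(-91,-.003)])"
```

```text
side arm 34 centre [ 23.2 -49.1] size 58.9 17.1 ang -68.4
side tab 84 centre [ 28.8 -52.3] size 47.6 37.8 ang -138.0
scene arm 138 centre [ 30.  -62.1] size 90.7 16.4 ang -67.0
[0.025, -0.009, 0.02]
[0.04, -0.014, 0.029]
[0.051, -0.017, 0.035]
[0.06, -0.017, 0.04]
```

drive_tool:
  xyz:
    - [0.012, -0.005, 0.01]
    - [0.025, -0.009, 0.02]
    - [0.033, -0.012, 0.025]
    - [0.04, -0.014, 0.029]
    - [0.051, -0.016, 0.035]
    - [0.06, -0.017, 0.04]
    - [0.06, -0.017, 0.04]
  turn: [0, 0, 0, 0, 0, 0, 0]
  claw: [0, 0, 0, 0, 0, 0, 0]

```text
clock: 24.15
ee_pos: [0.5321, -0.0244, 0.1798]
orientation: [0.004, -0.047, 0.999, -0.0]
contact_force: [-0.1, -0.7, -0.3]
finger_gap: -0.0004
gripper_force: 0.1
```

```bash
python3 -c "
from fin import *
fin();rows([tgt(-91),tgt(-91,-.006),tgt(-91,-.01)])"
```

```text
side arm 20 centre [  8.6 -65.9] size 83.0 9.8 ang -91.4
side tab 74 centre [  7.2 -65.5] size 46.0 36.8 ang -24.0
scene arm 134 centre [  3.8 -66.1] size 88.2 20.8 ang -88.7
[-0.016, 0.005, -0.01]
[0.001, 0.006, -0.0]
[0.012, 0.006, 0.007]
```

drive_tool:
  xyz:
    - [0.01, 0, 0.006]
    - [0.02, 0, 0.012]
    - [0.03, 0, 0.018]
    - [0.03, 0, 0.018]
  turn: [0, 0, 0, 0]
  claw: [0, 0, 0, 0]

```text
clock: 24.65
ee_pos: [0.5261, -0.0256, 0.1764]
orientation: [0.007, -0.046, 0.999, -0.0]
contact_force: [8.9, 2.5, 19.4]
finger_gap: -0.0001
gripper_force: 10.2
```

drive_tool:
  xyz:
    - [-0.04, 0, -0.03]
    - [-0.1, 0, -0.1]
    - [-0.1, 0, -0.25]
    - [-0.1, 0, -0.45]
    - [0.1, 0, -0.5]
    - [0.1, 0, -0.5]
    - [0.1, 0, -0.5]
    - [0.1, 0, -0.5]
  turn: [0, 0, 0, 0, 0, 0, 0, 0]
  claw: [0, 0, 0, 0, 0, 0, 0, 0]

```text
clock: 25.45
ee_pos: [0.4913, -0.0283, 0.3204]
orientation: [-0.001, -0.046, 0.999, -0.0]
contact_force: [0.4, -0.2, -0.7]
finger_gap: 0.0001
gripper_force: 0.0
```

```bash
python3 -c "
from head import *
from fin import *
fin();head();p,R,s=tcp();print(p,s['contact_force'])
W,px=wcloud();L=(W-OC)@RC;p=px.astype(int)
g=(p.max(-1)-p.min(-1)<40)&(p.min(-1)>60)&(abs(L[...,0])<.03)&(L[...,1]>-.122)&(L[...,1]<.02)
for y0 in np.arange(-.11,.02,.01):
    q=L[g&(abs(L[...,1]-y0)<.004)&(abs(L[...,2]-.013)<.006)]
    if len(q)>3: print(y0.round(3),'x',np.percentile(q[:,0],[3,50,97]).round(4),'z',np.median(q[:,2]).round(4),len(q))
"
```

```text
side arm 54 centre [  7.8 -64.5] size 83.9 7.4 ang -87.9
side tab 48 centre [  2.8 -58.3] size 39.3 8.6 ang -87.5
scene arm 100 centre [  5.  -67.4] size 87.1 20.2 ang -89.6
scene tab 55 centre [  5.8 -61.3] size 39.8 12.9 ang -81.4
wrist brass 568 zmax [0.0456 0.0481]
  z 0.018 x [0.0032 0.0058 0.0077] y [-0.0072 -0.0017  0.0088] 19
  z 0.022 x [0.0026 0.0043 0.0073] y [-0.0088 -0.0007  0.0073] 59
  z 0.026 x [-0.003   0.0029  0.0032] y [-0.0125 -0.0056  0.0108] 37
  z 0.03 x [-0.0069  0.0019  0.003 ] y [-0.0127 -0.0041  0.0078] 50
  z 0.034 x [-0.0028  0.0015  0.002 ] y [-0.0119 -0.0031  0.0101] 29
  z 0.038 x [-0.0074  0.0013  0.0019] y [-0.012  -0.0043  0.0092] 30
  z 0.042 x [-0.007   0.0011  0.0016] y [-0.0122 -0.0059  0.0091] 30
  z 0.046 x [-0.0097 -0.0047  0.001 ] y [-0.0113 -0.0005  0.0101] 287
  z 0.05 x [-0.0063 -0.0015  0.0004] y [-0.0104 -0.001   0.0087] 22
[ 0.49165578 -0.02803615  0.31993463] [-0.07130781  0.89748139 -0.21527302]
-0.11 x [-0.0057  0.0022  0.011 ] z 0.0119 88
-0.1 x [-0.0058  0.0027  0.0109] z 0.0121 118
-0.09 x [-0.0069  0.0026  0.0108] z 0.0119 139
-0.08 x [0.0031 0.0078 0.0106] z 0.0121 51
-0.07 x [0.0059 0.0079 0.0102] z 0.0123 38
-0.06 x [0.0056 0.0077 0.0097] z 0.0118 39
-0.05 x [0.0055 0.0075 0.0096] z 0.0118 45
-0.04 x [-0.0074  0.0045  0.0095] z 0.0122 91
-0.03 x [-0.0082 -0.0005  0.0082] z 0.012 123
-0.02 x [-0.0069  0.0003  0.0065] z 0.0122 111
-0.01 x [-0.0105  0.0062  0.0126] z 0.0158 103
-0.0 x [0.0081 0.0118 0.0145] z 0.016 54
0.01 x [0.0024 0.0066 0.0115] z 0.016 42
```

```bash
python3 -c "
from eye import *
for i in range(2):
    W,px=wcloud();L=(W-OC)@RC;p=px.astype(int)
    k=(p[...,0]-p[...,2]>45)&(abs(L[...,0]+.004)<.02)&(abs(L[...,1])<.018)&(L[...,2]>.043)&(L[...,2]<.053)
    P=L[k];K=np.ones(len(P),bool)
    for _ in range(20):
        m=P[K].mean(0);n=np.linalg.svd(P[K]-m,full_matrices=False)[2][2];n*=np.sign(n[2]);K=abs((P-m)@n)<.001
    lo,hi=np.percentile(P[K],[2,98],axis=0);c=(lo+hi)/2
    print(K.sum(),'normal',n.round(3),'tilt',np.degrees(np.arccos(n[2])).round(2),'lo',lo.round(4),'hi',hi.round(4),'shoulder',(c-.030*n).round(4))
"
```

```text
265 normal [-0.088 -0.015  0.996] tilt 5.15 lo [-0.0105 -0.0119  0.0456] hi [0.0012 0.0107 0.0479] shoulder [-0.002  -0.0002  0.0169]
236 normal [-0.088 -0.004  0.996] tilt 5.07 lo [-0.0104 -0.0116  0.0457] hi [0.0012 0.0105 0.048 ] shoulder [-0.0019 -0.0005  0.0169]
```

```bash
python3 -c "
from workcell import r
print(r.hand_in())"
```

```text
the job is handed in; nothing more can be done
None
```

The job is handed in but no verdict came back: by camera, the gate is seated and pinned and rests at the stop (tip about 3 mm up-slope of square), with the pin's collar about 1 mm above the eye and leaning 5°; I never went near the ramekin, weight or loupe, and I viewed 11 pictures against the limit of 10.

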